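# Comb the polished rods into the grooved tray

## Robot

A 6-joint arm with a two-finger parallel gripper is mounted at the origin on the work surface; the furniture and walls round the work are solid. World frame = base frame: x ahead of the robot, y to its left, z up, the work surface at z = 0. Lengths are in m, angles in degrees, forces in N, time in s.
With the tool pointing down it reaches from about 0.3 to 0.75 m from the base axis. Payload 8.5 kg.
Tool frame: the origin (TCP) lies on the centre line of the jaws, within the pads' length; the fingertips stand 17 mm ahead of it and the grasp point (between the pads) lies 2 mm behind it; z points along the fingers, y is the direction in which the jaws open and shut (so a half turn about z gives the same grasp; the last joint's range is limited). The gripper opens to 85 mm and grips with 20 to 120 N. Pads are 22 mm wide; open, the fingers measure 114 mm over their backs; the gripper's body (76 mm by 85 mm) begins 54 mm behind the grasp point. The pads swing forward as they close: fully open they stand 13 mm farther back than shut.
Start: joints at [-83.898, 21.807, 74.336, -0, 83.858, -12.336], TCP at [0.174, -0.522, 0.248] pointing down, gripper open.
Joint ranges: [-178.18, 178.18], [-50.72, 133.34], [12.68, 142.11], [-81.47, 261.47], [9.98, 163.14], [-165.26, 165.26]. Speed limits (degrees/s): [136.94, 136.94, 180, 180, 180, 180].

## Interface

Orientations are given as a 3x3 rotation matrix whose columns are the frame's x, y, z axes.
In Python, from rig import env, imaging, close_job gives the robot as it stands.
- The arm moves only by the tool step_arm, never from a script. Its argument "steps" is one flat list of numbers, 7 for each row, row after row: the opening, from 0 (shut) to 1 (fully open), then the shift along the tool's x, y, z as a fraction of full scale, then the turn, a rotation vector about the tool's x, y, z as a fraction of full scale. A call has 1 to 10 rows; each row is the pose to reach, as a shift and turn from the pose commanded when the call began, along the tool's axes at that moment; what a row does not reach only later rows make up. Full scale, the value 1, is 0.3 m for a shift and 45 degrees for a turn. A row lasts 1/10 s, in which the tool goes at most 50 mm and 8.59 degrees, less where a joint would pass 70% of its speed; a pose out of reach is approached as far as the arm can. A call with a number of a shift or a turn outside -1 to 1 is refused whole. A call with a gripper value outside its range is refused whole. The fingers move at their own pace and stop on an object; "grip_force" is the grip in N (left out, the last holds). Time passes only in rows, so rows that repeat a pose let the fingers close. It gives the time, the measured TCP pose, the force and the opening at its end, in the units of the state.
- env.observe(): the state, without advancing time (a new reading comes with each control period).
- imaging.get_image(name): name is "side" or "top" or "wrist"; returns (picture, depth): 420x560x3 uint8, blue, green, red; 420x560 float32, m along the optical axis (not along the pixel's ray), 0 where there is no reading.
- imaging.get_calibration(name): a dict with "camera_matrix" (3x3 intrinsics, pixels), "world_from_camera" (4x4, takes a point from camera to world coordinates). Camera axes: x right, y down, z forward; pixel columns grow to the right and rows downward; lengths in m; the calibration is good to about 2 mm. The wrist camera is an equidistant fisheye: a pixel r from the principal point sees the ray r / f radians off the axis. A picture is of the moment at which its call begins: read the wrist's pose just before it. get_calibration takes no time and is no camera call; for the wrist camera it gives the pose at the moment of the call.
- close_job(): hands the job in, once; it reports no verdict.
Trained networks look in the newest picture that a camera, given by its name, has taken for a name from the list of things; names that differ only in an ending like _2 or _b are one class to them, and where a whole thing is asked for, a point or a joint stands for the part that bears it (a point fixed in the world has none). Each returns a list of dicts, best first, with "score" (0 to 1); they miss things now and then, are a little off and sometimes report something else, mostly with a low value. They report only what shows in the picture. A call takes as long as a camera call.
- imaging.spot_in(camera, target): "pixel" ([column, row] in pixels, amid what is visible of it).
- imaging.regions_of(camera, target): "mask" (420x560 bool, what is visible of it) and "pixel" ([column, row] in pixels, amid what is visible of it).
- imaging.pinpoint(camera, target): "pixel" ([column, row] in pixels: a listed point, or the origin of a listed thing).
The state is a dict: "time_s": time; "q": joint angles; "qvel": joint speeds; "joint_efforts": joint torques, N m; "position": TCP position; "tool_rot": TCP orientation; "ft_force": force on the tool from outside, world axes, zero at the start; "wrist_torque": the same for the moment, N m; "grip_width": finger opening in m.
Only numpy, scipy, OpenCV 4.12 (cv2) and the standard library are available. Lean on these libraries where they do the work, as an engineer would, in place of code of your own. Each camera call takes 0.05 s, during which the arm holds its last target.

## Task

Drop the bent rods that lie on the bench into the scrap box, lift the keeper bar off the wooden tray, and comb the straight rods in the tray with the hand rake until each lies down in a groove, parallel to it. The straight rods are polished: move them only with the rake and never let the gripper touch them. At the end stand the rake back on its tines in the middle of its cork pad, lay the keeper bar along the middle of the tray again, flat on both end walls, and leave the bottle and the tin where they are.

Things in the scene. Friction and masses are not known exactly. Their poses are not given: they have to be found in the camera images.
- tray: wooden grooved tray, fixed, 229.5 (x) x 166 (y) mm outside, walls 8 mm thick, 42 mm high. Origin at the centre of its underside. Inside, from its -x end (robot side): flat apron x = -107 to -51, top at z = 25.7 mm; then nine V grooves along its y, 17.5 mm apart, x = -42 to 98 mm, 60 degree sides; ridge tops at z = 25.7, far wall's inner face at x = 107 mm
- tray_start (a point): point on the tray's apron, top face z = 25.7 mm, x = -79, y = 0 mm in the tray's frame, axes as the tray's. With its origin here and its x along the tray's, the rake stands clear of rods and walls. The top of a rod in a groove is 1.4 mm above the ridges: a rake pushed with its tips 2.5 mm above them passes over it and moves only rods that lie higher
- bar: loose wooden keeper bar, 252 (x) x 24 (y) x 14 mm, 150 g, at the start lying along the tray's middle line on its two end walls, 42 mm above the bench, so that the rake cannot work until it is lifted off. May be laid anywhere on the bench meanwhile (free room left of the tray). Origin at the centre of its underside
- bar_grip (a point): middle of the block on the keeper bar, 27 mm above the bar's underside, axes as the bar's. The block is 50 mm long in x, 18 mm thick in y, z = 14 to 39 mm above the bar's underside; pinch it from above with the jaws closing along the bar's y
- rake: loose hand rake, 220 g, on its tines on the cork pad; stands by itself on any level surface. Origin amid its footprint, at the height of the tine tips. Front row of eight flat steel tines (8 x 10 mm, 28 mm long, 5 mm gaps) at x = +20, 115 mm wide along y; two skids behind at x = -20, y = +-52.5 mm. Pushed along +x it turns rods parallel to its y. Head plate 50 x 118 mm, z = 26 to 36 mm
- rake_grip (a point): middle of the rake's wooden grip bar, on the rake's z axis 57 mm above its tine tips, axes as the rake's. The bar is 20 mm thick in x, 60 mm long in y, z = 36 to 73 mm above the tips; pinch it from above with the jaws closing along the rake's x
- pad: cork pad where the rake belongs, fixed on the bench, 100 x 150 mm, 3 mm thick. Origin at the centre of its underside. At the start the rake stands near its middle, long side roughly along the pad's y
- scrap_box: open grey sheet-metal scrap box, fixed, 160 (x) x 120 (y) mm outside, 65 mm high, walls and floor 4 mm, open at the top. Origin at the centre of its underside
- rod_1: straight rod 1, may be absent: polished steel rod with round ends, 110 mm long, 10 mm in diameter, 65 g, lying askew (some 40 degrees off the grooves) on top of the tray's ridges. Origin at its middle on its axis, x along the rod. The axis is 22 mm above the tray's underside when down in a groove, 31 mm on top of the ridges
- rod_2: straight rod 2, may be absent: polished steel rod with round ends, 110 mm long, 10 mm in diameter, 65 g, lying askew (some 40 degrees off the grooves) on top of the tray's ridges. Origin at its middle on its axis, x along the rod. The axis is 22 mm above the tray's underside when down in a groove, 31 mm on top of the ridges
- rod_3: straight rod 3, may be absent: polished steel rod with round ends, 110 mm long, 10 mm in diameter, 65 g, lying askew (some 40 degrees off the grooves) on top of the tray's ridges. Origin at its middle on its axis, x along the rod. The axis is 22 mm above the tray's underside when down in a groove, 31 mm on top of the ridges
- rod_4: straight rod 4, may be absent: polished steel rod with round ends, 110 mm long, 10 mm in diameter, 65 g, lying askew (some 40 degrees off the grooves) on top of the tray's ridges. Origin at its middle on its axis, x along the rod. The axis is 22 mm above the tray's underside when down in a groove, 31 mm on top of the ridges
- bent_1: bent rod 1, may be absent: round steel rod, 10 mm thick, 60 g, kinked in the middle, lying flat on the bench; two 52 mm legs meet in a shallow V. Origin on the axis at the kink, x parallel to the line between the ends, which lie at x = -50 and +50, y = -15 mm. Can be pinched at the kink, jaws closing along its y
- bent_2: bent rod 2, may be absent: round steel rod, 10 mm thick, 60 g, kinked in the middle, lying flat on the bench; two 52 mm legs meet in a shallow V. Origin on the axis at the kink, x parallel to the line between the ends, which lie at x = -50 and +50, y = -15 mm. Can be pinched at the kink, jaws closing along its y
- bent_3: bent rod 3, may be absent: round steel rod, 10 mm thick, 60 g, kinked in the middle, lying flat on the bench; two 52 mm legs meet in a shallow V. Origin on the axis at the kink, x parallel to the line between the ends, which lie at x = -50 and +50, y = -15 mm. Can be pinched at the kink, jaws closing along its y
- bent_4: bent rod 4, may be absent: round steel rod, 10 mm thick, 60 g, kinked in the middle, lying flat on the bench; two 52 mm legs meet in a shallow V. Origin on the axis at the kink, x parallel to the line between the ends, which lie at x = -50 and +50, y = -15 mm. Can be pinched at the kink, jaws closing along its y
- flux_bottle: bystander: an upright bottle with black cap, 46 mm in diameter, 94 mm high, loose, left of the scrap box. Origin under its centre
- tin: bystander: a round lidded tin, 54 mm in diameter, 21 mm high, loose, right of the tray. Origin under its centre

How it is judged:
By the outcome, as a careful person would: the job done as asked, in the order asked, and still so for the second after the job is handed in, with the robot touching nothing.
Of rod_1, rod_2, rod_3, rod_4 only 2 to 4 are there at a start; the rules pass over those that are not, and their reading is None.
Of bent_1, bent_2, bent_3, bent_4 only 3 to 4 are there at a start; the rules pass over those that are not, and their reading is None.
At some moment in a run one of rake, bent_1, bent_2, bent_3, bent_4 may be knocked a few centimetres aside while the robot is not near it.
Once in a run the grip may slacken for a moment while it holds something.
It also fails if it takes over 192 s, if anything falls off the work surface, if the arm or the gripper's body presses on something with over 40 N, if the wrist force passes 120 N, or if a joint passes its speed limit or range.

## Working session

There is one attempt and no reset: what is moved stays moved. The work goes in short steps, Python scripts to look and compute and a tool call to move; the robot and the scene stay as the last step left them, time stands still between calls to the robot, and variables do not carry over. Pictures are saved under pics/ and viewed, and the job is handed in when it is done.

Besides the shell and the picture viewer there is one more tool, called as name(argument=value, ...), one argument or row to a line, values as JSON. step_arm: Moves the arm, as the interface text tells. Shift numbers are shares of 0.3 m and turn numbers shares of 45 degrees, none past 1 either way. Its arguments: {"type":"object","properties":{"steps":{"type":"array","items":{"type":"number"}},"grip_force":{"type":"number"}},"required":["steps"]}

```bash
ls; mkdir -p pics
python3 - <<'E'
from rig import env, imaging
import cv2
print({k:(v if not hasattr(v,'round') else v) for k,v in env.observe().items()})
for n in ("top","side"):
    im,d=imaging.get_image(n); cv2.imwrite(f"pics/{n}0.png",im)
    c=imaging.get_calibration(n); print(n,c)
E
```

```text
pics
{'time_s': 0.0, 'q': array([-8.38964938e+01,  2.18407162e+01,  7.43833906e+01, -1.35804960e-03,
        8.38570030e+01, -1.23352396e+01]), 'qvel': array([-0.046426  ,  0.03151568,  0.01377121, -0.02276282, -0.06428043,
        0.0022242 ]), 'joint_efforts': array([ 2.77040181e-04, -4.48463774e+01, -2.31273347e+01, -2.62566582e-04,
        4.76462650e-03,  2.35990598e-05]), 'position': array([ 0.17392912, -0.52150389,  0.24772235]), 'tool_rot': array([[ 9.48661557e-01,  3.16292935e-01, -1.73949758e-04],
       [ 3.16292859e-01, -9.48660557e-01,  1.40510220e-03],
       [ 2.79404624e-04, -1.38798551e-03, -9.99998998e-01]]), 'ft_force': array([-0.70997219,  0.53966753, -0.59649355]), 'wrist_torque': array([-0.07662293, -0.03295966, -0.01066115]), 'grip_width': 0.08535780478420042}
top {'camera_matrix': array([[382.67267975,   0.        , 271.17193531],
       [  0.        , 382.67267975, 214.04352614],
       [  0.        ,   0.        ,   1.        ]]), 'world_from_camera': array([[ 0.06554831, -0.97291788,  0.22166238,  0.28095603],
       [-0.99784023, -0.06295791,  0.0187396 ,  0.08052732],
       [-0.00427669, -0.22241199, -0.97494339,  1.04082956],
       [ 0.        ,  0.        ,  0.        ,  1.        ]])}
side {'camera_matrix': array([[510.69159146,   0.        , 283.1079106 ],
       [  0.        , 510.69159146, 204.48265255],
       [  0.        ,   0.        ,   1.        ]]), 'world_from_camera': array([[ 0.32551801, -0.56842305,  0.75560126, -0.47260586],
       [-0.94537672, -0.18099726,  0.27111407, -0.27572382],
       [-0.01734573, -0.80258035, -0.59629179,  0.86433284],
       [ 0.        ,  0.        ,  0.        ,  1.        ]])}
```

View pics/top0.png

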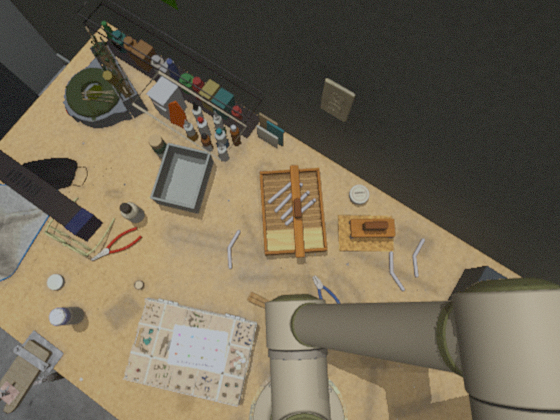

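View pics/side0.png

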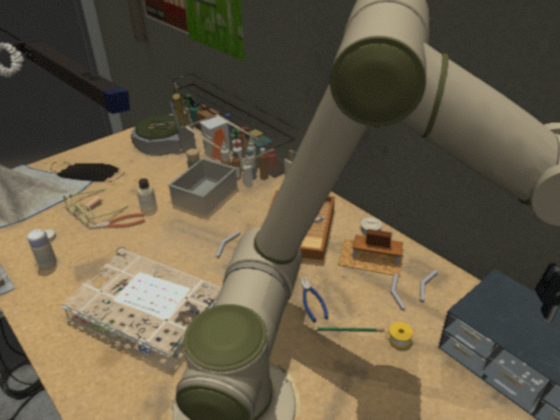

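```bash
cat > h.py <<'E'
import numpy as np, cv2
from rig import env, imaging
def ray(cam,px,cal=None):
    c=cal or imaging.get_calibration(cam); K=c["camera_matrix"]; T=c["world_from_camera"]
    px=np.atleast_2d(np.asarray(px,float))
    x=(px[:,0]-K[0,2])/K[0,0]; y=(px[:,1]-K[1,2])/K[1,1]
    if cam=="wrist":
        r=np.hypot(x,y); s=np.where(r>1e-9,np.sin(r)/np.maximum(r,1e-9),1)
        d=np.stack([x*s,y*s,np.cos(r)],1)
    else: d=np.stack([x,y,np.ones_like(x)],1)
    return T[:3,3], d@T[:3,:3].T
def at_z(cam,px,z,cal=None):
    o,d=ray(cam,px,cal); t=(z-o[2])/d[:,2]; return o+d*t[:,None]
def proj(cam,P,cal=None):
    c=cal or imaging.get_calibration(cam); K=c["camera_matrix"]; T=c["world_from_camera"]
    p=(np.atleast_2d(P)-T[:3,3])@T[:3,:3]
    if cam=="wrist":
        n=np.hypot(p[:,0],p[:,1]); th=np.arctan2(n,p[:,2]); s=th/np.maximum(n,1e-9)
        u=p[:,:2]*s[:,None]
    else: u=p[:,:2]/p[:,2:]
    return u*[K[0,0],K[1,1]]+[K[0,2],K[1,2]]
def cloud(cam,depth,cal=None):
    v,u=np.mgrid[:420,:560]; o,d=ray(cam,np.stack([u.ravel(),v.ravel()],1),cal)
    c=cal or imaging.get_calibration(cam)
    dz=d@c["world_from_camera"][:3,2]
    P=o+d*(depth.ravel()/dz)[:,None]; P[depth.ravel()<=0]=np.nan
    return P.reshape(420,560,3)
E
python3 - <<'E'
from h import *
im,d=imaging.get_image("top"); P=cloud("top",d)
cv2.imwrite("pics/top_tray.png",cv2.resize(im[140:320,90:450],None,fx=2.2,fy=2.2,interpolation=cv2.INTER_CUBIC))
for p in [(234,265-30),(250,280),(340,280),(380,300),(200,250)]: print(p,P[p[1],p[0]])
for t,z in [("tray",0),("bar",.042),("bar_grip",.069),("rake",.003),("rake_grip",.06),("pad",0),("scrap_box",0),("bent_1",.005),("rod_1",.031),("flux_bottle",0),("tin",0),("tray_start",.0257)]:
    for r in imaging.pinpoint("top",t)[:6]:
        print(t,round(r["score"],2),np.round(r["pixel"],1),np.round(at_z("top",r["pixel"],z)[0],4))
E
```

```text
(234, 235) [4.51840978e-01 1.98890903e-01 1.00496427e-04]
(250, 280) [0.3324705  0.14508675 0.00428125]
(340, 280) [ 0.34862597 -0.09603446 -0.0026317 ]
(380, 300) [ 0.30305399 -0.20291508 -0.00096497]
(200, 250) [ 0.40472113  0.28853358 -0.00234933]
tray 0.95 [292.1 211.9] [0.5275 0.0426 0.    ]
bar 0.63 [295.7 210.1] [0.5231 0.0348 0.042 ]
bar_grip 0.96 [301.2 206.6] [0.5269 0.0221 0.069 ]
rake 0.55 [367.7 227.9] [ 0.495  -0.1676  0.003 ]
rake_grip 0.8 [375.7 226.3] [ 0.4889 -0.1747  0.06  ]
pad 0.63 [369.2 233.3] [ 0.4807 -0.1725  0.    ]
pad 0.17 [291.6 215.3] [0.5177 0.0435 0.    ]
scrap_box 0.61 [185.  182.7] [0.5931 0.3512 0.    ]
bent_1 0.59 [389.4 273.9] [ 0.3729 -0.2262  0.005 ]
bent_1 0.55 [227.5 245.1] [0.4221 0.2136 0.005 ]
bent_1 0.5 [413.7 257.2] [ 0.422  -0.2918  0.005 ]
rod_1 0.61 [292.3 199.6] [0.5546 0.045  0.031 ]
rod_1 0.58 [286.7 198.3] [0.5573 0.0605 0.031 ]
rod_1 0.48 [299.6 210.2] [0.5262 0.0237 0.031 ]
flux_bottle 0.57 [134.7 215.2] [0.4897 0.4806 0.    ]
tin 0.55 [358.4 193.4] [ 0.5931 -0.1412  0.    ]
tray_start 0.93 [296.2 239. ] [0.4476 0.0286 0.0257]
tray_start 0.69 [134.3 215.5] [0.4836 0.4717 0.0257]
```

View pics/top_tray.png

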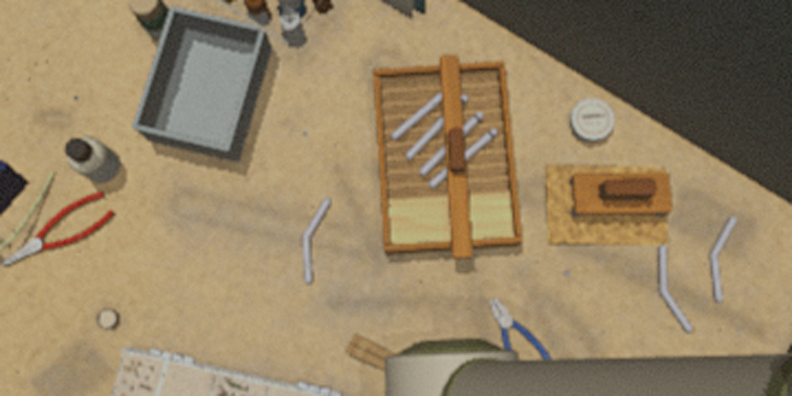

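```bash
cat >> h.py <<'E'
from scipy.optimize import minimize
from scipy.spatial import cKDTree
_s=np.linspace(0,1,30)[:,None]
VT=np.vstack([_s*[-50,-15],_s*[50,-15]])/1000
def fit_V(pts):
    pts=pts[:,:2]; c=pts.mean(0); kd=cKDTree(pts)
    def cost(p):
        R=np.array([[np.cos(p[2]),-np.sin(p[2])],[np.sin(p[2]),np.cos(p[2])]])
        S=VT@R.T+p[:2]
        a=cKDTree(S).query(pts)[0]; b=kd.query(S)[0]
        return (a**2).mean()*1e6+(b**2).mean()*1e6
    best=None
    for th in np.arange(0,2*np.pi,np.pi/6):
        r=minimize(cost,[*(c-np.array([-np.sin(th),np.cos(th)])*-.0075),th],method="Nelder-Mead",options=dict(xatol=1e-4,fatol=1e-3,initial_simplex=None))
        if best is None or r.fun<best.fun: best=r
    return best.x[:2],np.degrees(best.x[2])%360,best.fun
def bents(cam,cal=None):
    out=[]
    for r in imaging.regions_of(cam,"bent_1"):
        m=r["mask"]; ys,xs=np.nonzero(m)
        if len(xs)<30: continue
        pts=at_z(cam,np.stack([xs,ys],1),.005,cal)
        k,th,f=fit_V(pts); out.append((round(r["score"],2),len(xs),np.round(k,4),round(th,1),round(f,2)))
    return out
E
python3 - <<'E'
from h import *
for cam in ("top","side"):
    imaging.get_image(cam)
    for b in bents(cam): print(cam,b)
E
```

```text
top (0.52, 174, array([ 0.3781, -0.2312]), np.float64(17.0), np.float64(12.94))
top (0.42, 165, array([ 0.425 , -0.2932]), np.float64(348.5), np.float64(11.93))
side (0.71, 131, array([0.4181, 0.2089]), np.float64(351.3), np.float64(14.78))
side (0.62, 147, array([ 0.4265, -0.2931]), np.float64(348.8), np.float64(9.93))
side (0.61, 164, array([ 0.3802, -0.2317]), np.float64(17.5), np.float64(11.2))
side (0.53, 2656, array([0.632 , 0.3835]), np.float64(10.8), np.float64(3348.52))
side (0.47, 1066, array([ 0.4535, -0.1549]), np.float64(85.7), np.float64(475.45))
side (0.38, 1218, array([ 0.5363, -0.023 ]), np.float64(187.2), np.float64(2277.11))
```

```bash
cat >> h.py <<'E'
def plan(pos,yaw=None):
    """numbers (units of the tool) from present pose to TCP pos (tool down) with tool y at yaw deg (mod 180)"""
    s=env.observe(); R=s["tool_rot"]; p=s["position"]
    sh=R.T@(np.asarray(pos)-p)/.3
    from scipy.spatial.transform import Rotation as Ro
    y=np.degrees(np.arctan2(R[1,1],R[0,1])) if yaw is None else yaw
    best=None
    for yy in (y,y+180):
        a=np.radians(yy); Y=np.array([np.cos(a),np.sin(a),0]); Z=np.array([0,0,-1.]); X=np.cross(Y,Z)
        rv=np.degrees(Ro.from_matrix(R.T@np.stack([X,Y,Z],1)).as_rotvec())/45
        if best is None or np.linalg.norm(rv)<np.linalg.norm(best): best=rv
    print("t",round(s["time_s"],2),"at",np.round(p,4),"yaw",round(np.degrees(np.arctan2(R[1,1],R[0,1])),1),"q6",round(s["q"][5],1),"w",round(s["grip_width"],4),"F",np.round(s["ft_force"],1),"-> shift",np.round(sh,4),"turn",np.round(best,3))
E
python3 - <<'E'
from h import *
d=lambda L:[(x/2.2+90-.3,y/2.2+140-.3) for x,y in L]
def show(n,L,z):
    P=at_z("top",d(L),z)[:,:2]; print(n,np.round(P,4).tolist(),"c",np.round(P.mean(0),4))
    for i in range(4):
        e=P[(i+1)%4]-P[i]; print("  ",np.round(np.linalg.norm(e)*1000),round(np.degrees(np.arctan2(e[1],e[0])),1))
show("box",[(172,10),(267,28),(240,158),(137,127)],.065)
show("tray",[(375,69),(503,62),(521,244),(385,253)],.042)
show("pad",[(547,165),(671,168),(667,245),(547,244)],.003)
show("bar",[(441,56),(458,56),(471,256),(453,256)],.056)
plan([.4258,-.2932,.12],78.6)
E
```

```text
box [[0.6798, 0.3938], [0.6636, 0.2735], [0.4973, 0.2891], [0.5274, 0.4169]] c [0.5921 0.3433]
   121.0 -97.7
   167.0 174.7
   131.0 76.7
   154.0 -8.6
tray [[0.627, 0.1379], [0.6464, -0.0212], [0.4194, -0.0513], [0.3982, 0.1095]] c [0.5227 0.0437]
   160.0 -83.0
   229.0 -172.4
   162.0 97.5
   231.0 7.1
pad [[0.5271, -0.0859], [0.5333, -0.2419], [0.4353, -0.2364], [0.4269, -0.0885]] c [ 0.4807 -0.1632]
   156.0 -87.7
   98.0 176.8
   148.0 93.2
   100.0 1.5
bar [[0.6442, 0.0569], [0.6456, 0.0359], [0.3996, 0.0084], [0.3982, 0.0294]] c [0.5219 0.0327]
   21.0 -86.3
   248.0 -173.6
   21.0 93.7
   248.0 6.4
t 0.95 at [ 0.1739 -0.5218  0.2483] yaw -71.6 q6 -12.3 w 0.0852 F [ 0.6 -0.3 -0.3] -> shift [ 1.0374 -0.4572  0.4278] turn [0.    0.    0.663]
```

step_arm(
  steps=[0.5,0.99,-0.457,0.35,0,0,0.66,0.5,0.99,-0.457,0.35,0,0,0.66,0.5,0.99,-0.457,0.35,0,0,0.66,0.5,0.99,-0.457,0.35,0,0,0.66,0.5,0.99,-0.457,0.35,0,0,0.66,0.5,0.99,-0.457,0.35,0,0,0.66,0.5,0.99,-0.457,0.35,0,0,0.66,0.5,0.99,-0.457,0.35,0,0,0.66,0.5,0.99,-0.457,0.35,0,0,0.66,0.5,0.99,-0.457,0.35,0,0,0.66],
  grip_force=40,
)

```text
time_s: 1.95
position: [0.412, -0.2986, 0.1437]
tool_rot: [[0.981, -0.196, 0.0], [-0.196, -0.981, -0.001], [0.001, 0.001, -1.0]]
ft_force: [0.4, -0.3, 0.9]
grip_width: 0.0425
```

Run:
```python
from h import *
for n in ("wrist","side","top"):
    im,_=imaging.get_image(n); cv2.imwrite(f"pics/{n}1.png",im)
    for b in bents(n)[:6]: print(n,b)
plan([.4258,-.2932,.0195],78.6)
```

```text
wrist (0.85, 1008, array([ 0.3782, -0.2315]), np.float64(17.9), np.float64(18.35))
wrist (0.8, 1690, array([ 0.4248, -0.2921]), np.float64(349.2), np.float64(10.32))
wrist (0.56, 70, array([0.3881, 0.0648]), np.float64(142.8), np.float64(365.17))
side (0.72, 177, array([ 0.4288, -0.294 ]), np.float64(349.1), np.float64(14.6))
side (0.57, 150, array([ 0.3799, -0.232 ]), np.float64(17.6), np.float64(9.63))
t 2.25 at [ 0.4119 -0.2984  0.1435] yaw -101.3 q6 52.1 w 0.0422 F [ 0.3  0.4 -0.4] -> shift [ 0.0418 -0.0261  0.4134] turn [ 0.    -0.     0.001]
```

View pics/wrist1.png

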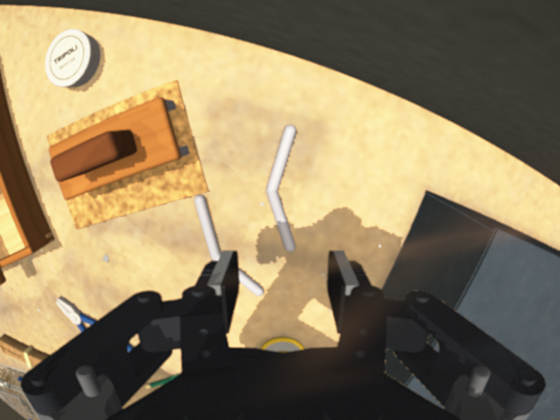

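View pics/side1.png

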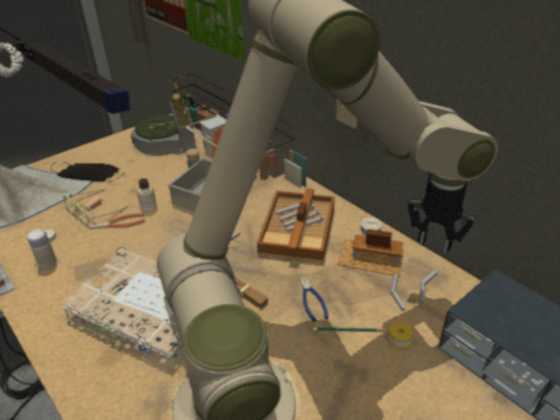

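step_arm(
  steps=[0.42,0.041,-0.026,0.2,0,0,0,0.42,0.041,-0.026,0.36,0,0,0,0.42,0.041,-0.026,0.413,0,0,0,0.42,0.041,-0.026,0.413,0,0,0,0,0.041,-0.026,0.413,0,0,0,0,0.041,-0.026,0.413,0,0,0,0,0.041,-0.026,0.413,0,0,0,0,0.041,-0.026,0.413,0,0,0,0,0.041,-0.026,0.413,0,0,0,0,0.041,-0.026,0.413,0,0,0],
  grip_force=60,
)

```text
time_s: 3.25
position: [0.4259, -0.2927, 0.0197]
tool_rot: [[0.981, -0.195, 0.0], [-0.195, -0.981, -0.001], [0.0, 0.001, -1.0]]
ft_force: [-2.1, -0.4, 2.7]
grip_width: 0.0088
```

Run:
```python
from h import *
plan([.45,-.15,.2],84)
plan([.592,.347,.11],84)
print(env.observe()["q"])
```

```text
t 3.25 at [ 0.4259 -0.2927  0.0197] yaw -101.3 q6 53.6 w 0.0088 F [-2.1 -0.4  2.7] -> shift [-0.014  -0.4819 -0.6012] turn [ 0.001 -0.    -0.117]
t 3.25 at [ 0.4259 -0.2927  0.0197] yaw -101.3 q6 53.6 w 0.0088 F [-2.1 -0.4  2.7] -> shift [ 0.1265 -2.1993 -0.3021] turn [ 0.001 -0.    -0.117]
[-4.76331061e+01  3.50645597e+01  9.64143592e+01 -1.47456755e-02
  4.84871526e+01  5.36385769e+01]
```

step_arm(
  steps=[0,0,-0.026,-0.15,0,0,0,0,0,-0.15,-0.3,0,0,0,0,0.0,-0.3,-0.44,0,0,-0.05,0,0.03,-0.5,-0.45,0,0,-0.08,0,0.05,-1,-0.45,0,0,-0.08,0,0.05,-1,-0.45,0,0,-0.08,0,0.05,-1,-0.45,0,0,-0.08,0,0.05,-1,-0.45,0,0,-0.08,0,0.05,-1,-0.45,0,0,-0.08,0,0.05,-1,-0.45,0,0,-0.08],
)

```text
time_s: 4.25
position: [0.4991, -0.0008, 0.1542]
tool_rot: [[0.991, -0.132, -0.001], [-0.132, -0.991, 0.0], [-0.001, 0.0, -1.0]]
ft_force: [0.5, 0.5, -0.7]
grip_width: 0.0088
```

Run:
```python
from h import *
plan([.592,.347,.15],82)
plan([.592,.347,.09],82)
```

```text
t 4.25 at [ 0.4991 -0.0008  0.1542] yaw -97.6 q6 83.9 w 0.0088 F [ 0.5  0.5 -0.7] -> shift [ 0.1541 -1.1902  0.0139] turn [0.    0.001 0.009]
t 4.25 at [ 0.4991 -0.0008  0.1542] yaw -97.6 q6 83.9 w 0.0088 F [ 0.5  0.5 -0.7] -> shift [ 0.1542 -1.1902  0.2139] turn [0.    0.001 0.009]
```

step_arm(
  steps=[0,0.154,-1,0.01,0,0,0,0,0.154,-1,0.01,0,0,0,0,0.154,-1,0.01,0,0,0,0,0.154,-1,0.01,0,0,0,0,0.154,-1,0.01,0,0,0,0,0.154,-1,0.01,0,0,0,0,0.154,-1,0.01,0,0,0],
)

```text
time_s: 4.95
position: [0.5857, 0.2933, 0.1504]
tool_rot: [[0.991, -0.131, -0.0], [-0.131, -0.991, 0.001], [-0.0, -0.001, -1.0]]
ft_force: [-0.2, -0.2, -1.4]
grip_width: 0.008
```

Run:
```python
from h import *
for n in ("wrist","top"):
    im,_=imaging.get_image(n); cv2.imwrite(f"pics/{n}2.png",im)
    for r in imaging.pinpoint(n,"scrap_box")[:2]: print(n,r["score"],at_z(n,r["pixel"],0)[0])
    for b in bents(n)[:6]: print(n,b)
plan([.592,.347,.06],82)
```

```text
wrist 0.66 [0.59523396 0.34529209 0.        ]
wrist 0.58 [0.41257682 0.20820509 0.        ]
wrist (0.64, 3307, array([0.552 , 0.2933]), np.float64(343.5), np.float64(175.26))
wrist (0.45, 1337, array([0.4771, 0.4946]), np.float64(120.8), np.float64(73.66))
top 0.39 [0.52412091 0.03712288 0.        ]
top (0.54, 118, array([0.4284, 0.2063]), np.float64(345.7), np.float64(22.56))
t 5.25 at [0.5852 0.2881 0.1516] yaw -97.8 q6 113.6 w 0.0089 F [-0.4 -0.4 -1.2] -> shift [-0.0041 -0.1978  0.3054] turn [0.    0.    0.005]
```

View pics/wrist2.png

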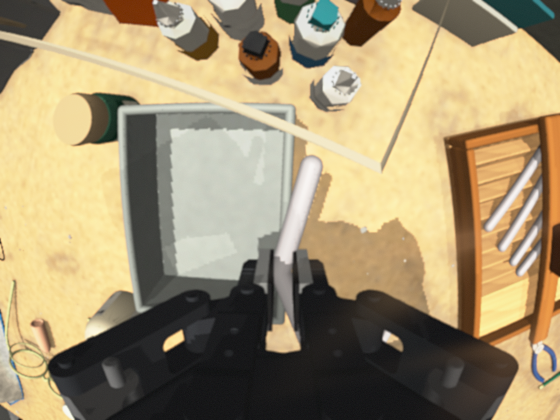

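View pics/top2.png

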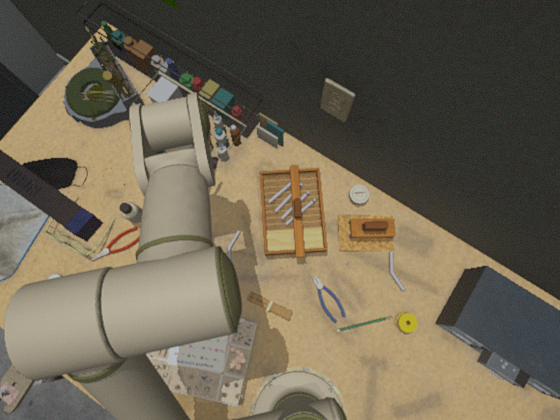

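Run:
```python
from h import *
im,d=imaging.get_image("wrist"); P=cloud("wrist",d)
print(imaging.get_calibration("wrist")["world_from_camera"][:3,3])
for u in (80,150,200,250,300,340,370):
    v0=int(37+(165-37)*u/380)
    c=P[v0-5:v0+6,u]; i=np.nanargmax(c[:,2]); print(u,np.round(c[i],3))
for u,v in [(380,168),(400,110),(420,60),(440,10)]:
    c=P[v-3:v+4,u-6:u+7].reshape(-1,3); print(np.round(c[np.nanargmax(c[:,2])],3))
im,d=imaging.get_image("top"); P=cloud("top",d)
for u,v in [(262,97),(240,105),(220,92),(180,70)]:
    c=P[v-3:v+4,u-3:u+4].reshape(-1,3); print(np.round(c[np.nanargmax(c[:,2])],3))
```

```text
[0.65353175 0.27891074 0.27636513]
80 [0.711 0.384 0.117]
150 [0.685 0.342 0.117]
200 [0.67  0.317 0.118]
250 [0.656 0.295 0.117]
300 [0.643 0.272 0.117]
340 [0.633 0.253 0.116]
370 [0.626 0.238 0.115]
[0.604 0.196 0.001]
[0.653 0.221 0.115]
[0.679 0.207 0.116]
[0.709 0.19  0.117]
[0.794 0.149 0.152]
[0.809 0.216 0.06 ]
[0.845 0.262 0.078]
[0.912 0.397 0.064]
```

Run:
```python
from h import *
plan([.582,.348,.07],82)
```

```text
t 5.35 at [0.5852 0.2886 0.1518] yaw -97.8 q6 113.6 w 0.0088 F [-0.3  0.4 -1.1] -> shift [-0.0373 -0.1948  0.2725] turn [ 0.    -0.     0.005]
```

step_arm(
  steps=[0,-0.037,-0.195,0,0,0,0,0,-0.037,-0.195,0,0,0,0,0,-0.037,-0.195,0.14,0,0,0,0,-0.037,-0.195,0.27,0,0,0,0,-0.037,-0.195,0.27,0,0,0,0.42,-0.037,-0.195,0.27,0,0,0,0.42,-0.037,-0.195,0.27,0,0,0,0.42,-0.037,-0.195,0.12,0,0,0,0.42,-0.037,-0.195,0,0,0,0,0.42,-0.037,-0.195,0,0,0,0],
)

```text
time_s: 6.35
position: [0.5843, 0.3502, 0.1601]
tool_rot: [[0.991, -0.133, 0.014], [-0.133, -0.991, 0.005], [0.013, -0.007, -1.0]]
ft_force: [-0.0, 1.1, 0.5]
grip_width: 0.0357
```

Run:
```python
from h import *
for n in ("wrist","top","side"):
    im,_=imaging.get_image(n); cv2.imwrite(f"pics/{n}3.png",im)
    for b in bents(n)[:6]: print(n,b)
plan([.4195,.208,.12],82)
```

```text
wrist (0.73, 227, array([0.4245, 0.2091]), np.float64(348.0), np.float64(98.51))
wrist (0.68, 1278, array([0.5807, 0.3505]), np.float64(355.0), np.float64(7.55))
top (0.56, 73, array([0.401 , 0.2107]), np.float64(359.3), np.float64(43.76))
top (0.55, 113, array([0.5813, 0.3516]), np.float64(355.8), np.float64(13.19))
top (0.43, 158, array([ 0.3739, -0.233 ]), np.float64(19.2), np.float64(11.88))
side (0.55, 652, array([0.5684, 0.0602]), np.float64(6.8), np.float64(1711.45))
side (0.48, 185, array([ 0.3782, -0.2325]), np.float64(18.7), np.float64(13.6))
t 6.65 at [0.5815 0.3492 0.1507] yaw -97.7 q6 118.7 w 0.0358 F [-1.5  0.   0.7] -> shift [-0.4723  0.5386  0.1034] turn [0.001 0.002 0.007]
```

View pics/wrist3.png

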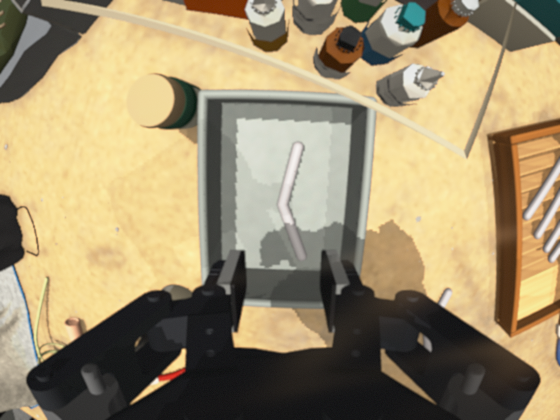

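step_arm(
  steps=[0.42,-0.5,0.54,0.03,0,0,0,0.42,-0.5,0.54,0.03,0,0,0,0.42,-0.5,0.54,0.03,0,0,0,0.42,-0.5,0.54,0.03,0,0,0,0.42,-0.5,0.54,0.03,0,0,0,0.42,-0.5,0.54,0.03,0,0,0],
)

```text
time_s: 7.25
position: [0.4093, 0.2076, 0.1422]
tool_rot: [[0.991, -0.135, -0.002], [-0.135, -0.991, -0.001], [-0.002, 0.001, -1.0]]
ft_force: [0.2, 0.7, -0.6]
grip_width: 0.0361
```

Run:
```python
from h import *
for n in ("wrist","side"):
    im,_=imaging.get_image(n); cv2.imwrite(f"pics/{n}4.png",im)
    for b in bents(n)[:6]: print(n,b)
plan([.4185,.209,.0195],81.3)
```

```text
wrist (0.77, 1035, array([0.5792, 0.3562]), np.float64(359.3), np.float64(13.78))
wrist (0.75, 1506, array([0.419 , 0.2112]), np.float64(351.1), np.float64(8.46))
wrist (0.5, 827, array([0.5591, 0.0615]), np.float64(318.3), np.float64(37.75))
side (0.66, 175, array([ 0.3803, -0.2316]), np.float64(17.4), np.float64(12.2))
side (0.56, 119, array([0.4146, 0.2091]), np.float64(353.0), np.float64(15.05))
t 7.45 at [0.4125 0.2093 0.1423] yaw -97.6 q6 109.8 w 0.0363 F [-0.4 -0.1 -0.3] -> shift [ 0.0198 -0.0016  0.4095] turn [-0.    -0.001  0.023]
```

View pics/wrist4.png

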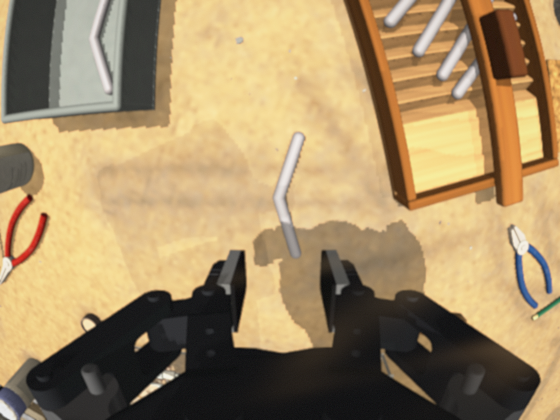

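Rod C at pixel (280,197), clear room around it; grasping at (0.4185, 0.210).

step_arm(
  steps=[0.42,0.02,-0.004,0.17,0,0,0.02,0.42,0.02,-0.004,0.33,0,0,0.02,0.42,0.02,-0.004,0.409,0,0,0.02,0.42,0.02,-0.004,0.409,0,0,0.02,0,0.02,-0.004,0.409,0,0,0.02,0,0.02,-0.004,0.409,0,0,0.02,0,0.02,-0.004,0.409,0,0,0.02,0,0.02,-0.004,0.409,0,0,0.02,0,0.02,-0.004,0.2,0,0,0.02,0,0.02,-0.004,0,0,0,0.02],
)

```text
time_s: 8.45
position: [0.417, 0.2091, 0.1202]
tool_rot: [[0.989, -0.149, -0.004], [-0.149, -0.989, -0.001], [-0.003, 0.001, -1.0]]
ft_force: [1.5, 0.0, -1.0]
grip_width: 0.0086
```

Run:
```python
from h import *
plan([.582,.348,.15],82)
```

```text
t 8.45 at [0.417  0.2091 0.1202] yaw -98.6 q6 110.6 w 0.0086 F [ 1.5  0.  -1. ] -> shift [ 0.4744 -0.5398 -0.1016] turn [ 0.002  0.004 -0.013]
```

step_arm(
  steps=[0,0.474,-0.54,-0.1,0,0,0,0,0.474,-0.54,-0.1,0,0,0,0,0.474,-0.54,-0.1,0,0,0,0,0.474,-0.54,-0.1,0,0,0,0,0.474,-0.54,-0.1,0,0,0,0,0.474,-0.54,-0.1,0,0,0],
)

```text
time_s: 9.05
position: [0.5834, 0.3494, 0.149]
tool_rot: [[0.989, -0.148, 0.001], [-0.148, -0.989, 0.0], [0.001, -0.0, -1.0]]
ft_force: [-0.7, -0.3, -0.3]
grip_width: 0.0081
```

step_arm(
  steps=[0,0,0,0.12,0,0,0,0,0,0,0.23,0,0,0,0,0,0,0.23,0,0,0,0.42,0,0,0.23,0,0,0,0.42,0,0,0.23,0,0,0,0.42,0,0,0.1,0,0,0,0.42,0,0,-0.05,0,0,0,0.42,0,0,-0.05,0,0,0],
)

```text
time_s: 9.85
position: [0.5848, 0.3492, 0.174]
tool_rot: [[0.989, -0.149, 0.014], [-0.149, -0.989, 0.005], [0.013, -0.008, -1.0]]
ft_force: [0.6, 0.8, 0.8]
grip_width: 0.0357
```

Run:
```python
from h import *
for n in ("wrist","top","side"):
    im,_=imaging.get_image(n); cv2.imwrite(f"pics/{n}5.png",im)
    for b in bents(n)[:6]: print(n,b)
plan([.370,-.233,.16],107.3)
```

```text
wrist (0.59, 1379, array([0.5762, 0.3495]), np.float64(356.7), np.float64(10.3))
top (0.65, 147, array([ 0.376 , -0.2324]), np.float64(18.5), np.float64(9.38))
top (0.51, 103, array([0.5838, 0.353 ]), np.float64(357.5), np.float64(8.74))
side (0.72, 169, array([ 0.3783, -0.2324]), np.float64(18.0), np.float64(11.67))
side (0.57, 40, array([0.6231, 0.3593]), np.float64(348.6), np.float64(92.68))
side (0.19, 63, array([0.5972, 0.0915]), np.float64(135.9), np.float64(66.53))
t 10.15 at [0.582  0.3481 0.1639] yaw -98.6 q6 119.5 w 0.0355 F [-0.3  0.9  0.4] -> shift [-0.4104  2.0206  0.0153] turn [ 0.001  0.002 -0.575]
```

View pics/wrist5.png

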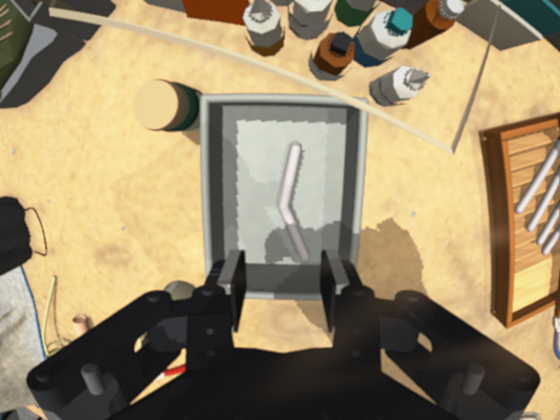

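View pics/top5.png

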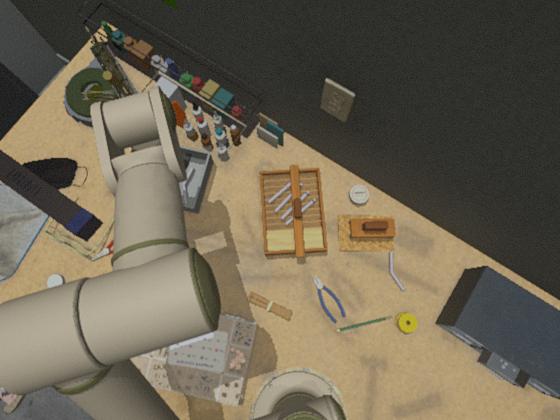

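Run:
```python
from h import *
im,d=imaging.get_image("wrist"); P=cloud("wrist",d)
cv2.imwrite("pics/box5.png",cv2.resize(im[90:300,190:380],None,fx=2.8,fy=2.8,interpolation=cv2.INTER_CUBIC))
for u,v in [(295,150),(291,180),(286,205),(297,240)]:
    print(np.round(np.nanmax(P[v-6:v+7,u-8:u+9,2]),4), np.round(P[v,u],4))
```

```text
0.0246 [0.6249 0.3312 0.0219]
0.0245 [0.5972 0.3381 0.0038]
0.0242 [0.5793 0.3454 0.0196]
0.0241 [0.5474 0.3404 0.0227]
```

View pics/box5.png

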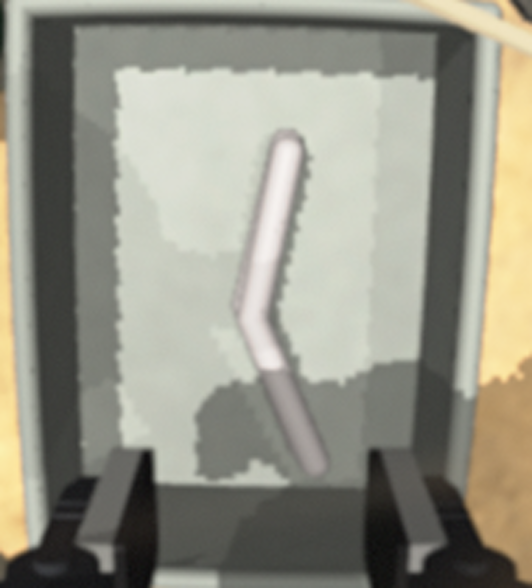

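step_arm(
  steps=[0.42,-0.2,1,0.015,0,0,-0.3,0.42,-0.2,1,0.015,0,0,-0.3,0.42,-0.2,1,0.015,0,0,-0.3,0.42,-0.2,1,0.015,0,0,-0.3,0.42,-0.2,1,0.015,0,0,-0.3,0.42,-0.2,1,0.015,0,0,-0.3,0.42,-0.2,1,0.015,0,0,-0.3],
)

```text
time_s: 10.9
position: [0.4768, 0.057, 0.1599]
tool_rot: [[0.997, 0.082, -0.002], [0.082, -0.997, -0.001], [-0.002, 0.0, -1.0]]
ft_force: [0.5, 1.3, -0.3]
grip_width: 0.0357
```

Run:
```python
from h import *
plan([.366,-.236,.15],107.6)
```

```text
t 10.9 at [0.4768 0.057  0.1599] yaw -85.3 q6 78.0 w 0.0357 F [ 0.5  1.3 -0.3] -> shift [-0.4477  0.9432  0.0343] turn [ 0.     0.003 -0.287]
```

step_arm(
  steps=[0.42,-0.445,0.944,0.034,0,0,-0.287,0.42,-0.445,0.944,0.034,0,0,-0.287,0.42,-0.445,0.944,0.034,0,0,-0.287,0.42,-0.445,0.944,0.034,0,0,-0.287,0.42,-0.445,0.944,0.034,0,0,-0.287,0.42,-0.445,0.944,0.034,0,0,-0.287,0.42,-0.445,0.944,0.034,0,0,-0.287,0.42,-0.445,0.944,0.034,0,0,-0.287],
)

```text
time_s: 11.7
position: [0.3694, -0.2352, 0.1497]
tool_rot: [[0.953, 0.303, -0.0], [0.303, -0.953, 0.0], [-0.0, -0.0, -1.0]]
ft_force: [0.8, -0.2, 0.3]
grip_width: 0.036
```

Run:
```python
from h import *
for n in ("wrist","side"):
    im,_=imaging.get_image(n); cv2.imwrite(f"pics/{n}6.png",im)
    for b in bents(n)[:6]: print(n,b)
plan([.379,-.232,.0195],107.6)
```

```text
wrist (0.92, 1481, array([ 0.3786, -0.2278]), np.float64(17.9), np.float64(8.82))
side (0.74, 95, array([ 0.3766, -0.2326]), np.float64(18.2), np.float64(7.55))
t 11.9 at [ 0.3702 -0.2319  0.1499] yaw -72.1 q6 24.4 w 0.0358 F [0.1 0.7 0.2] -> shift [0.0278 0.0095 0.4347] turn [-0.001  0.     0.008]
```

View pics/wrist6.png

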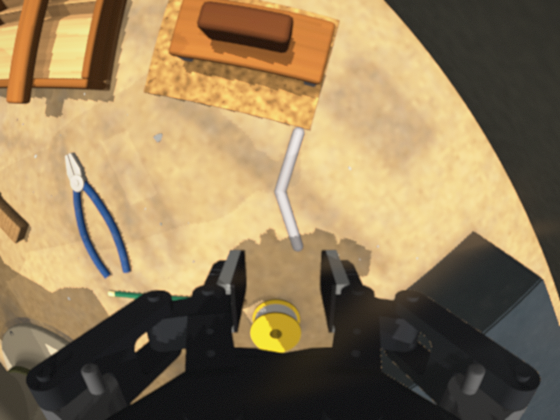

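step_arm(
  steps=[0.42,0.028,0.008,0.17,0,0,0.008,0.42,0.028,0.008,0.33,0,0,0.008,0.42,0.028,0.008,0.434,0,0,0.008,0.42,0.028,0.008,0.434,0,0,0.008,0,0.028,0.008,0.434,0,0,0.008,0,0.028,0.008,0.434,0,0,0.008,0,0.028,0.008,0.434,0,0,0.008,0,0.028,0.008,0.434,0,0,0.008,0,0.028,0.008,0.2,0,0,0.008,0,0.028,0.008,0,0,0,0.008],
)

```text
time_s: 12.9
position: [0.378, -0.2322, 0.1204]
tool_rot: [[0.954, 0.3, -0.003], [0.3, -0.954, 0.003], [-0.002, -0.003, -1.0]]
ft_force: [0.6, -0.9, -0.5]
grip_width: 0.0086
```

Run:
```python
from h import *
plan([.582,.372,.15],82)
im,_=imaging.get_image("wrist"); cv2.imwrite("pics/w7.png",im)
```

```text
t 12.9 at [ 0.378  -0.2322  0.1204] yaw -72.5 q6 25.6 w 0.0086 F [ 0.6 -0.9 -0.5] -> shift [ 1.2537 -1.7171 -0.0948] turn [-0.004  0.003  0.566]
```

View pics/w7.png

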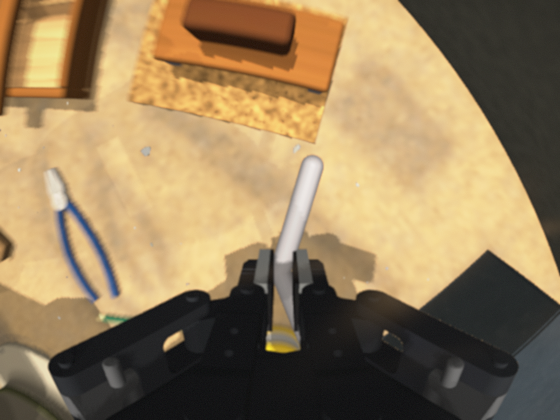

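Held. Carry to the box.

step_arm(
  steps=[0,0.1,-0.1,-0.12,0,0,0.1,0,0.62,-0.9,-0.12,0,0,0.28,0,0.62,-0.9,-0.12,0,0,0.28,0,0.62,-0.9,-0.12,0,0,0.28,0,0.62,-0.9,-0.12,0,0,0.28,0,0.62,-0.9,-0.12,0,0,0.28,0,0.62,-0.9,-0.12,0,0,0.28,0,0.62,-0.9,-0.12,0,0,0.28,0,0.62,-0.9,-0.12,0,0,0.28],
)

```text
time_s: 13.85
position: [0.4745, 0.0814, 0.1557]
tool_rot: [[0.996, 0.088, -0.0], [0.088, -0.996, -0.0], [-0.0, 0.0, -1.0]]
ft_force: [-0.7, -0.6, 0.1]
grip_width: 0.0089
```

Run:
```python
from h import *
plan([.582,.370,.15],82)
```

```text
t 13.85 at [0.4745 0.0814 0.1557] yaw -85.0 q6 80.6 w 0.0089 F [-0.7 -0.6  0.1] -> shift [ 0.4413 -0.9269  0.0189] turn [0.   0.   0.29]
```

step_arm(
  steps=[0,0.44,-0.925,0.02,0,0,0.29,0,0.44,-0.925,0.02,0,0,0.29,0,0.44,-0.925,0.02,0,0,0.29,0,0.44,-0.925,0.02,0,0,0.29,0,0.44,-0.925,0.02,0,0,0.29,0,0.44,-0.925,0.02,0,0,0.29,0,0.44,-0.925,0.02,0,0,0.29,0,0.44,-0.925,0.02,0,0,0.29,0,0.44,-0.925,0.02,0,0,0.29],
)

```text
time_s: 14.75
position: [0.5829, 0.3665, 0.1496]
tool_rot: [[0.99, -0.144, -0.001], [-0.144, -0.99, -0.001], [-0.001, 0.001, -1.0]]
ft_force: [0.9, 0.1, -0.2]
grip_width: 0.0087
```

step_arm(
  steps=[0,0,0,0.12,0,0,0,0,0,0,0.23,0,0,0,0,0,0,0.23,0,0,0,0.35,0,0,0.23,0,0,0,0.35,0,0,0.23,0,0,0,0.35,0,0,0.1,0,0,0,0.35,0,0,-0.1,0,0,0,0.35,0,0,-0.1,0,0,0,0.35,0,0,-0.1,0,0,0],
)

```text
time_s: 15.65
position: [0.5835, 0.3686, 0.1843]
tool_rot: [[0.99, -0.142, 0.007], [-0.142, -0.99, 0.003], [0.007, -0.004, -1.0]]
ft_force: [0.2, 0.2, -0.6]
grip_width: 0.0302
```

Run:
```python
from h import *
im,d=imaging.get_image("wrist"); cv2.imwrite("pics/w8.png",im)
im,d=imaging.get_image("top"); cv2.imwrite("pics/top8.png",im)
cv2.imwrite("pics/top8t.png",cv2.resize(im[150:275,240:420],None,fx=4,fy=4,interpolation=cv2.INTER_CUBIC))
im,d=imaging.get_image("side"); cv2.imwrite("pics/side8.png",im)
plan([.525,.033,.16],97)
```

```text
t 15.8 at [0.5822 0.3681 0.1788] yaw -98.2 q6 120.6 w 0.0298 F [-0.7 -0.3 -0.5] -> shift [-0.0299  1.1325  0.0639] turn [ 0.001  0.002 -0.337]
```

View pics/w8.png

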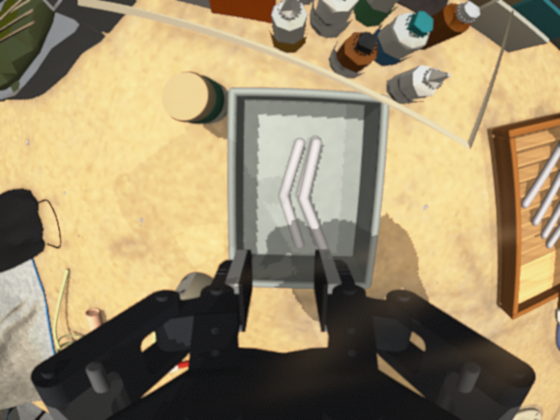

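View pics/top8.png

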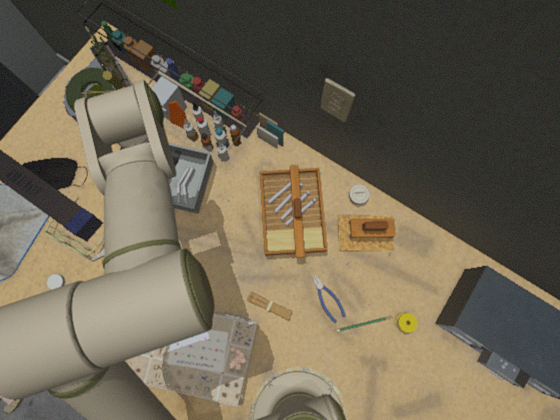

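View pics/top8t.png

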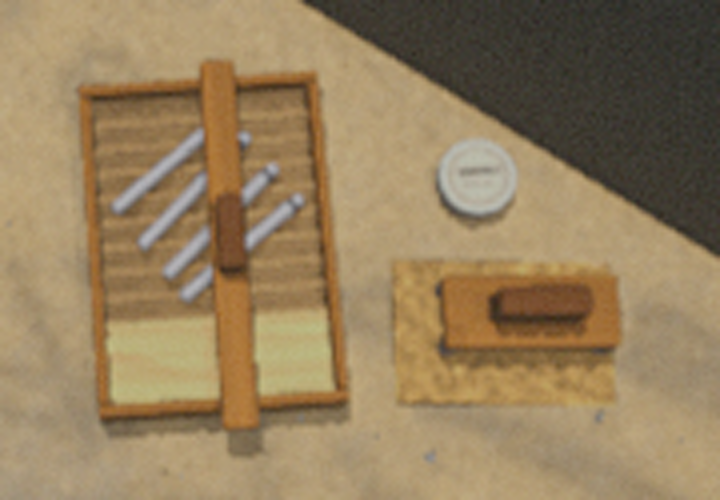

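View pics/side8.png

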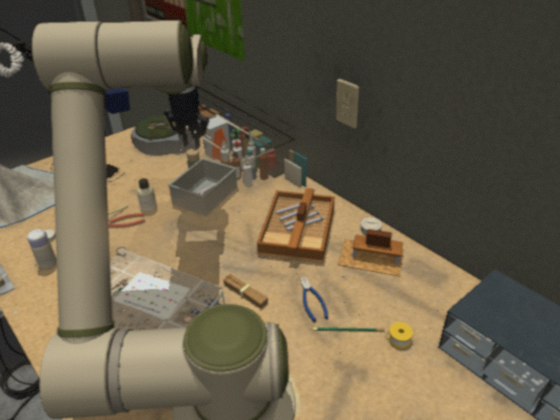

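step_arm(
  steps=[0.6,-0.1,0.95,-0.05,0,0,-0.33,0.6,-0.24,1,-0.05,0,0,-0.33,0.6,-0.24,1,-0.05,0,0,-0.33,0.6,-0.24,1,-0.05,0,0,-0.33,0.6,-0.24,1,-0.05,0,0,-0.33,0.6,-0.24,1,-0.05,0,0,-0.33,0.6,-0.24,1,-0.05,0,0,-0.33,0.6,-0.24,1,-0.05,0,0,-0.33,0.6,-0.24,1,-0.05,0,0,-0.33,0.6,-0.24,1,-0.05,0,0,-0.33],
)

```text
time_s: 16.8
position: [0.4691, 0.0827, 0.1944]
tool_rot: [[0.993, 0.118, -0.001], [0.118, -0.993, 0.0], [-0.001, -0.0, -1.0]]
ft_force: [0.5, 0.7, -0.3]
grip_width: 0.051
```

Run:
```python
from h import *
plan([.525,.033,.16],97)
cal=imaging.get_calibration("wrist")
im,d=imaging.get_image("wrist"); cv2.imwrite("pics/w9.png",im)
cv2.imwrite("pics/w9t.png",cv2.resize(im[0:260,140:480],None,fx=2.3,fy=2.3,interpolation=cv2.INTER_CUBIC))
for t,z in [("bar_grip",.069),("bar",.042),("tray",0),("tray_start",.0257),("rod_1",.031)]:
    for r in imaging.pinpoint("wrist",t)[:5]: print(t,round(r["score"],2),np.round(r["pixel"],1),at_z("wrist",r["pixel"],z,cal)[0])
plan([.525,.033,.16],97)
```

```text
t 16.8 at [0.4691 0.0827 0.1944] yaw -83.2 q6 78.9 w 0.051 F [ 0.5  0.7 -0.3] -> shift [0.1656 0.1865 0.1143] turn [-0.     0.001 -0.005]
bar_grip 0.64 [351.9 150.8] [0.52164788 0.03444921 0.069     ]
bar 0.78 [344.8 144.8] [0.52417934 0.03536445 0.042     ]
tray 0.8 [326.7 143.8] [0.52058937 0.04509915 0.        ]
tray_start 0.57 [331.5 224.8] [0.44648752 0.03279867 0.0257    ]
rod_1 0.82 [342.5 126.2] [0.53987258 0.0375858  0.031     ]
rod_1 0.81 [308.1  77. ] [0.57913974 0.07329775 0.031     ]
rod_1 0.75 [358.3 149.3] [0.52142141 0.02024244 0.031     ]
rod_1 0.6 [321.6 101.5] [0.55900053 0.05891217 0.031     ]
t 17.1 at [0.4688 0.082  0.1947] yaw -83.3 q6 78.9 w 0.0508 F [-0.4  0.5 -0.1] -> shift [0.1668 0.1843 0.1155] turn [-0.     0.    -0.006]
```

View pics/w9t.png

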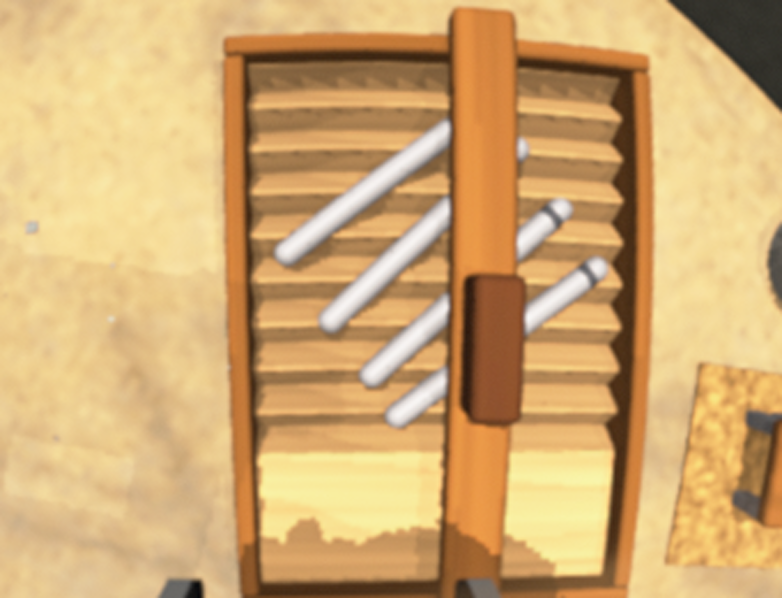

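Run:
```python
from h import *
cal=imaging.get_calibration("wrist")
f=lambda L,z:at_z("wrist",[(x/2.3+140-.3,y/2.3-.3) for x,y in L],z,cal)[:,:2]
ang=lambda a,b:round(float(np.degrees(np.arctan2(*(b-a)[::-1]))),2)
T=f([(226,40),(649,58),(242,580),(629,585)],.042)
print(np.round(T,4)); print("left",ang(T[2],T[0]),"right",ang(T[3],T[1]),"far",ang(T[1],T[0])-90,np.linalg.norm(T[1]-T[0]))
th=np.radians(7); 
for a in (6.,7,8):
    th=np.radians(a); ux=np.array([np.cos(th),np.sin(th)]); print(a,"centre",(T[0]+T[1])/2-ux*.11475)
B=f([(452,10),(516,12),(442,590),(503,560)],.056)
print(np.round(B,4),"bar",ang(B[2],B[0]),ang(B[3],B[1]))
G=f([(470,275),(525,277),(520,423),(463,418)],.081); print(np.round(G,4),G.mean(0),ang(G[3],G[0]),ang(G[2],G[1]))
# rods
for a,b in [((286,253),(440,130)),((329,322),(440,212)),((372,377),(563,210)),((397,415),(596,268))]:
    q=f([a,b],.031+.003); print("rod",np.round(q,4).tolist(),ang(q[0],q[1]))
```

```text
[[ 0.6249  0.1386]
 [ 0.6462 -0.0233]
 [ 0.4156  0.1109]
 [ 0.4302 -0.0519]]
left 7.54 right 7.53 far 7.510000000000005 0.16328703315761386
6.0 centre [0.52146014 0.04563947]
7 centre [0.52168685 0.0436496 ]
8 centre [0.52194826 0.04166399]
[[0.6422 0.0583]
 [0.6463 0.0351]
 [0.4265 0.0328]
 [0.4413 0.0111]] bar 6.74 6.7
[[0.5445 0.0455]
 [0.5467 0.0275]
 [0.4989 0.0216]
 [0.4981 0.0411]] [0.52205567 0.03391345] 5.49 7.02
rod [[0.5452, 0.1071], [0.6003, 0.0551]] -43.36
rod [[0.5209, 0.0879], [0.5683, 0.0513]] -37.65
rod [[0.5018, 0.069], [0.5775, 0.0034]] -40.94
rod [[0.4882, 0.0575], [0.5572, -0.0133]] -45.74
```

Run:
```python
from h import *
plan([.522,.034,.0755],96.7)
```

```text
t 17.1 at [0.4688 0.082  0.1947] yaw -83.3 q6 78.9 w 0.0508 F [-0.4  0.5 -0.1] -> shift [0.1573 0.1798 0.3972] turn [-0.     0.     0.001]
```

step_arm(
  steps=[0.5,0.157,0.18,0.1,0,0,0,0.5,0.157,0.18,0.1,0,0,0,0.5,0.157,0.18,0.15,0,0,0,0.5,0.157,0.18,0.28,0,0,0,0.5,0.157,0.18,0.36,0,0,0,0.5,0.157,0.18,0.397,0,0,0,0.5,0.157,0.18,0.397,0,0,0],
)

```text
time_s: 17.8
position: [0.5215, 0.0336, 0.0748]
tool_rot: [[0.993, 0.117, -0.002], [0.117, -0.993, 0.0], [-0.002, -0.001, -1.0]]
ft_force: [-1.2, 0.5, 1.0]
grip_width: 0.0426
```

Run:
```python
from h import *
plan([.522,.034,.0755],96.7)
im,d=imaging.get_image("wrist"); cv2.imwrite("pics/w10.png",im)
```

```text
t 17.8 at [0.5215 0.0336 0.0748] yaw -83.3 q6 74.0 w 0.0426 F [-1.2  0.5  1. ] -> shift [ 0.0019 -0.0011 -0.0022] turn [-0.001  0.003 -0.   ]
```

View pics/w10.png

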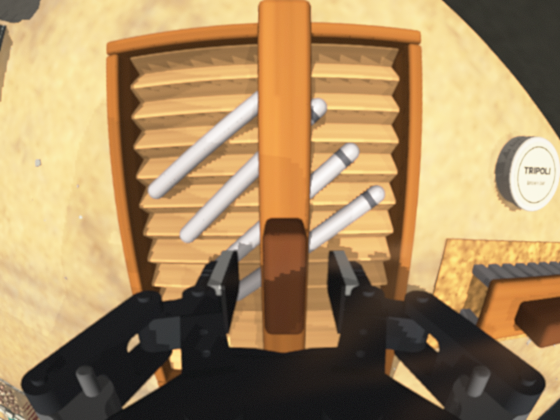

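step_arm(
  steps=[0,0,0,0,0,0,0,0,0,0,0,0,0,0,0,0,0,0,0,0,0,0,0,0,0,0,0,0,0,0,0,0,0,0,0,0,0,-0.08,0,0,0,0,0,0,-0.2,0,0,0,0,0,0,-0.27,0,0,0,0,0,0,-0.27,0,0,0],
  grip_force=90,
)

```text
schema error: expected a multiple of 7 numbers
```

Run:
```python
from h import *
plan([.48,.203,.14],90)
im,d=imaging.get_image("wrist"); cv2.imwrite("pics/w11.png",im)
plan([.48,.203,.14],90)
```

```text
t 17.85 at [0.5221 0.0336 0.076 ] yaw -83.3 q6 74.0 w 0.0431 F [0.1 0.6 0.8] -> shift [-0.0735 -0.5773 -0.2133] turn [-0.    -0.     0.149]
t 17.9 at [0.5225 0.0335 0.0767] yaw -83.3 q6 74.0 w 0.0424 F [ 0.7 -0.8  0.1] -> shift [-0.0743 -0.5777 -0.2114] turn [ 0.    -0.002  0.149]
```

View pics/w11.png

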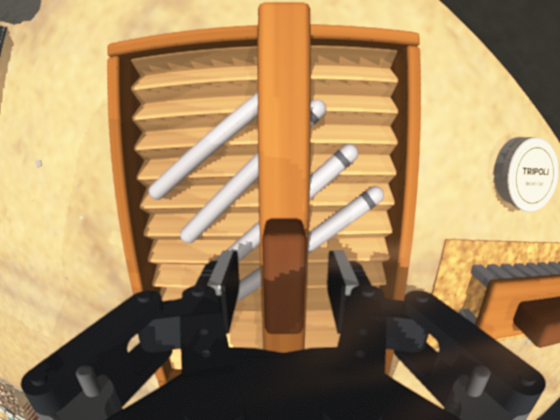

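step_arm(
  steps=[0,0,0,0,0,0,0,0,0,0,0,0,0,0,0,0,0,0,0,0,0,0,0,0,0,0,0,0,0,0,0,0,0,0,0,0,0,0,-0.08,0,0,0,0,0,0,-0.2,0,0,0,0,0,0,-0.27,0,0,0,0,0,0,-0.27,0,0,0],
  grip_force=90,
)

```text
time_s: 18.8
position: [0.523, 0.0334, 0.1598]
tool_rot: [[0.993, 0.117, 0.006], [0.117, -0.993, -0.001], [0.006, 0.002, -1.0]]
ft_force: [-0.3, 0.7, -2.1]
grip_width: 0.0162
```

Run:
```python
from h import *
im,d=imaging.get_image("wrist"); cv2.imwrite("pics/w12.png",im)
plan([.48,.203,.14],90)
```

```text
t 18.85 at [0.5221 0.0335 0.1578] yaw -83.3 q6 74.0 w 0.0162 F [-0.5  0.3 -1.9] -> shift [-0.0738 -0.5777  0.0586] turn [ 0.001 -0.004  0.149]
```

View pics/w12.png

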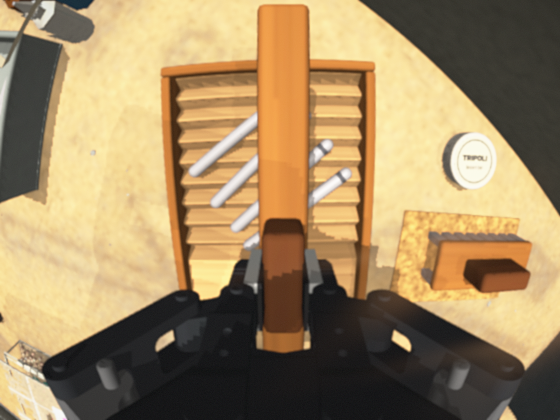

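step_arm(
  steps=[0,-0.075,-0.578,0.04,0,0,0.149,0,-0.075,-0.578,0.04,0,0,0.149,0,-0.075,-0.578,0.04,0,0,0.149,0,-0.075,-0.578,0.04,0,0,0.149,0,-0.075,-0.578,0.06,0,0,0.149,0,-0.075,-0.578,0.2,0,0,0.149,0,-0.075,-0.578,0.34,0,0,0.149,0,-0.075,-0.578,0.39,0,0,0.149,0,-0.075,-0.578,0.39,0,0,0.149],
)

```text
time_s: 19.75
position: [0.478, 0.202, 0.0369]
tool_rot: [[1.0, -0.001, -0.006], [-0.001, -1.0, -0.001], [-0.006, 0.001, -1.0]]
ft_force: [0.3, -0.6, -0.9]
grip_width: 0.0158
```

Run:
```python
from h import *
plan([.48,.203,.034],90)
im,d=imaging.get_image("wrist"); cv2.imwrite("pics/w13.png",im)
plan([.48,.203,.034],90)
```

```text
t 19.75 at [0.478  0.202  0.0369] yaw -90.1 q6 99.9 w 0.0158 F [ 0.3 -0.6 -0.9] -> shift [ 0.0068 -0.0033  0.0098] turn [ 0.001  0.007 -0.001]
t 19.8 at [0.4788 0.2022 0.0383] yaw -90.1 q6 99.9 w 0.0162 F [ 0.  -0.8 -1.1] -> shift [ 0.0042 -0.0027  0.0143] turn [ 0.001  0.004 -0.001]
```

View pics/w13.png

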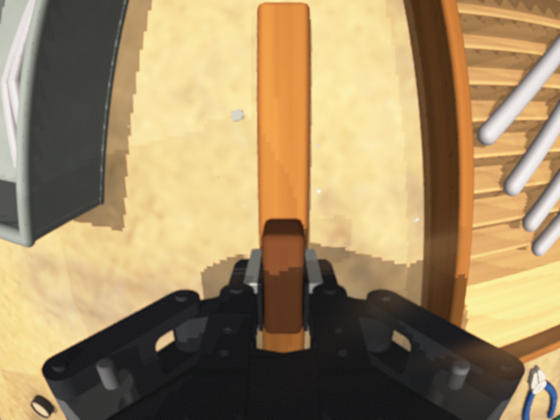

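step_arm(
  steps=[0,0,0,0.019,0,0,0,0,0,0,0.022,0,0,0,0,0,0,0.022,0,0,0,0.4,0,0,0.022,0,0,0,0.4,0,0,0.022,0,0,0,0.4,0,0,0.022,0,0,0,0.4,0,0,-0.1,0,0,0,0.4,0,0,-0.25,0,0,0,0.4,0,0,-0.35,0,0,0,0.4,0,0,-0.35,0,0,0],
)

```text
time_s: 20.8
position: [0.4809, 0.2034, 0.1486]
tool_rot: [[1.0, 0.0, 0.008], [0.0, -1.0, 0.001], [0.008, -0.001, -1.0]]
ft_force: [0.6, 0.5, -0.6]
grip_width: 0.0344
```

```bash
cat >> h.py <<'E'
from scipy.ndimage import uniform_filter1d
def pp(cam,items,cal=None,n=3):
    for t,z in items:
        for r in imaging.pinpoint(cam,t)[:n]: print(cam,t,round(r["score"],2),np.round(r["pixel"],1),np.round(at_z(cam,r["pixel"],z,cal)[0],4))
E
python3 - <<'E'
from h import *
cal=imaging.get_calibration("wrist")
im,d=imaging.get_image("wrist"); cv2.imwrite("pics/w14.png",im)
im,d=imaging.get_image("top"); cv2.imwrite("pics/t14.png",cv2.resize(im[150:275,240:420],None,fx=4,fy=4,interpolation=cv2.INTER_CUBIC))
imaging.get_image("side")
for c in("top","side"): pp(c,[("rake_grip",.06),("rake",.003),("pad",0)])
plan([.43,-.165,.2],3)
E
```

```text
top rake_grip 0.61 [375.9 226.5] [ 0.4884 -0.1752  0.06  ]
top rake_grip 0.2 [358.8 196.1] [ 0.5677 -0.1296  0.06  ]
top rake 0.93 [367.1 230.5] [ 0.4876 -0.166   0.003 ]
top pad 0.92 [367.6 234.8] [ 0.4763 -0.1682  0.    ]
side rake_grip 0.94 [379.4 240. ] [ 0.4815 -0.1772  0.06  ]
side rake 0.68 [379.  255.2] [ 0.4915 -0.1798  0.003 ]
side rake 0.28 [296.2 212.1] [0.5964 0.0698 0.003 ]
side pad 0.75 [373.8 257.3] [ 0.4832 -0.1687  0.    ]
side pad 0.17 [148.5 207.4] [0.4936 0.4769 0.    ]
t 21.25 at [0.4791 0.203  0.144 ] yaw -90.0 q6 99.9 w 0.0342 F [-0.2  0.2 -0.8] -> shift [-0.1636  1.2268 -0.1861] turn [2.000e-03 1.000e-03 1.933e+00]
```

View pics/w14.png

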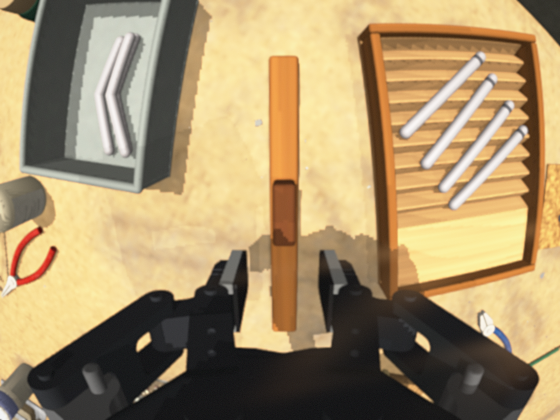

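View pics/t14.png

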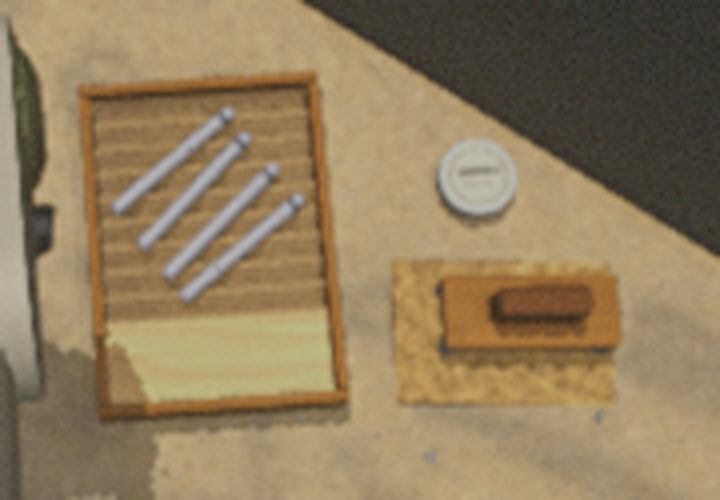

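step_arm(
  steps=[0.6,0,0.5,-0.19,0,0,-0.3,0.6,0,1,-0.19,0,0,-1,0.6,0,1,-0.19,0,0,-1,0.6,0,1,-0.19,0,0,-1,0.6,0,1,-0.19,0,0,-1,0.6,0,1,-0.19,0,0,-1,0.6,0,1,-0.19,0,0,-1,0.6,0,1,-0.19,0,0,-1],
)

```text
time_s: 22.05
position: [0.4796, -0.101, 0.2021]
tool_rot: [[0.711, 0.704, 0.001], [0.704, -0.711, -0.001], [-0.0, 0.002, -1.0]]
ft_force: [0.1, -0.2, 0.1]
grip_width: 0.0513
```

Run:
```python
from h import *
plan([.487,-.235,.2],3)
```

```text
t 22.05 at [ 0.4796 -0.101   0.2021] yaw -45.3 q6 19.5 w 0.0513 F [ 0.1 -0.2  0.1] -> shift [-0.2966  0.3348  0.0076] turn [ 2.000e-03  1.000e-03 -1.073e+00]
```

step_arm(
  steps=[0.6,-0.297,0.335,0.005,0,0,-1,0.6,-0.297,0.335,0.005,0,0,-1,0.6,-0.297,0.335,0.005,0,0,-1,0.6,-0.297,0.335,0.005,0,0,-1,0.6,-0.297,0.335,0.005,0,0,-1,0.6,-0.297,0.335,0.005,0,0,-1,0.6,-0.297,0.335,0.005,0,0,-1],
)

```text
time_s: 22.75
position: [0.4873, -0.2304, 0.1997]
tool_rot: [[-0.0, 1.0, -0.001], [1.0, 0.0, 0.001], [0.001, -0.001, -1.0]]
ft_force: [0.0, -0.5, -0.2]
grip_width: 0.0516
```

Run:
```python
from h import *
plan([.487,-.175,.06],3)
cal=imaging.get_calibration("wrist")
im,d=imaging.get_image("wrist"); cv2.imwrite("pics/w15.png",im)
pp("wrist",[("rake_grip",.06),("rake",.003),("pad",0),("tin",0)],cal,2)
plan([.487,-.175,.06],3)
```

```text
t 22.75 at [ 0.4873 -0.2304  0.1997] yaw 0.0 q6 -37.9 w 0.0516 F [ 0.  -0.5 -0.2] -> shift [ 0.1842 -0.0006  0.4659] turn [-0.001 -0.001 -0.066]
wrist rake_grip 0.83 [286.2 133.4] [ 0.4902 -0.172   0.06  ]
wrist rake 0.6 [282.8 129.5] [ 0.4874 -0.1703  0.003 ]
wrist tin 0.89 [379.7  99.6] [ 0.5852 -0.1372  0.    ]
t 23.0 at [ 0.4873 -0.2307  0.2001] yaw -0.1 q6 -37.9 w 0.0513 F [-1.4  0.1  1.1] -> shift [ 0.1857 -0.0011  0.4671] turn [-0.    -0.    -0.068]
```

View pics/w15.png

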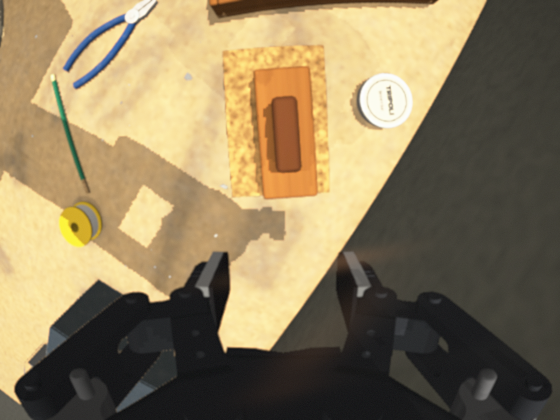

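Run:
```python
from h import *
cal=imaging.get_calibration("wrist"); im=cv2.imread("pics/w15.png")
cv2.imwrite("pics/w15z.png",cv2.resize(im[20:220,190:440],None,fx=3,fy=3,interpolation=cv2.INTER_CUBIC))
f=lambda L,z:at_z("wrist",L,z,cal)[:,:2]
ang=lambda a,b:round(float(np.degrees(np.arctan2(*(b-a)[::-1]))),2)
for n,L,z in [("grip",[(274,98),(298,98),(300,171),(275,171)],.076),("head",[(255,70),(309,67),(315,197),(265,198)],.039),("pad",[(223,52),(323,45),(329,191),(231,196)],.003)]:
    P=f(L,z); print(n,np.round(P,4).tolist(),P.mean(0),"yaw",ang(P[3],P[0])-90,ang(P[2],P[1])-90,ang(P[0],P[1]),ang(P[3],P[2]))
print(env.observe()["q"])
```

```text
grip [[0.4811, -0.1447], [0.4992, -0.1447], [0.5009, -0.2009], [0.4816, -0.2009]] [ 0.49070427 -0.17282902] yaw 0.5400000000000063 1.8299999999999983 0.06 0.01
head [[0.4637, -0.1169], [0.5104, -0.1142], [0.5168, -0.2304], [0.4715, -0.2313]] [ 0.49056852 -0.17319835] yaw 3.9000000000000057 3.1500000000000057 3.21 1.16
pad [[0.4289, -0.0912], [0.5271, -0.085], [0.5346, -0.2326], [0.4345, -0.2377]] [ 0.48125526 -0.16162732] yaw 2.180000000000007 2.930000000000007 3.62 2.93
[-3.79248698e+01  2.30349280e+01  8.07717238e+01  2.22429895e-04
  7.62042012e+01 -3.78712580e+01]
```

View pics/w15z.png

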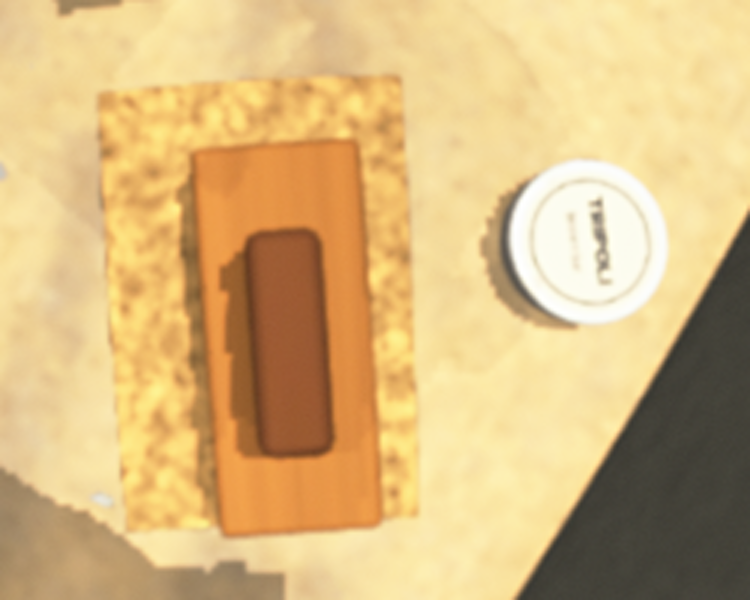

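Run:
```python
from h import *
plan([.4906,-.173,.061],3.4)
```

```text
t 23.0 at [ 0.4873 -0.2307  0.2001] yaw -0.1 q6 -37.9 w 0.0513 F [-1.4  0.1  1.1] -> shift [0.1924 0.0109 0.4638] turn [-0.    -0.    -0.077]
```

step_arm(
  steps=[0.6,0.192,0.011,0.02,0,0,-0.077,0.6,0.192,0.011,0.1,0,0,-0.077,0.6,0.192,0.011,0.25,0,0,-0.077,0.6,0.192,0.011,0.38,0,0,-0.077,0.6,0.192,0.011,0.464,0,0,-0.077,0.6,0.192,0.011,0.464,0,0,-0.077,0.6,0.192,0.011,0.464,0,0,-0.077],
)

```text
time_s: 23.7
position: [0.4909, -0.1736, 0.0617]
tool_rot: [[-0.06, 0.998, 0.0], [0.998, 0.06, -0.0], [-0.0, 0.0, -1.0]]
ft_force: [0.4, 0.3, 0.9]
grip_width: 0.0511
```

Run:
```python
from h import *
im,d=imaging.get_image("wrist"); cv2.imwrite("pics/w16.png",im)
plan([.4906,-.173,.061],3.4)
```

```text
t 23.75 at [ 0.4912 -0.1738  0.0623] yaw 3.4 q6 -36.0 w 0.051 F [0.2 0.4 0.3] -> shift [ 0.0027 -0.002   0.0044] turn [0.002 0.002 0.001]
```

View pics/w16.png

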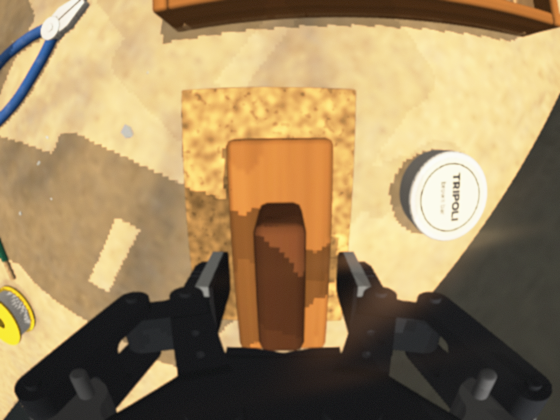

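step_arm(
  steps=[0,0,0,0.004,0,0,0,0,0,0,0.004,0,0,0,0,0,0,0.004,0,0,0,0,0,0,0.004,0,0,0,0,0,0,0.004,0,0,0,0,0,0,-0.05,0,0,0,0,0,0,-0.18,0,0,0,0,0,0,-0.3,0,0,0,0,0,0,-0.34,0,0,0,0,0,0,-0.34,0,0,0],
  grip_force=100,
)

```text
time_s: 24.75
position: [0.491, -0.1737, 0.1649]
tool_rot: [[-0.06, 0.998, 0.003], [0.998, 0.06, -0.002], [-0.002, 0.003, -1.0]]
ft_force: [-1.1, 0.8, -2.8]
grip_width: 0.0186
```

Run:
```python
from h import *
im,d=imaging.get_image("wrist"); cv2.imwrite("pics/w17.png",im)
cal=imaging.get_calibration("top")
im,d=imaging.get_image("top"); cv2.imwrite("pics/t17.png",cv2.resize(im[150:275,240:420],None,fx=4,fy=4,interpolation=cv2.INTER_CUBIC))
pp("top",[("tray_start",.0257),("tray",0),("pad",0)])
plan([.4435,.0323,.17],7.5)
```

```text
top tray_start 0.92 [291.1 239.2] [0.4462 0.0422 0.0257]
top tray_start 0.49 [282.9 191.5] [0.5775 0.0719 0.0257]
top tray 0.75 [290.4 211.6] [0.5281 0.0474 0.    ]
top pad 0.56 [365.3 236.3] [ 0.4717 -0.1619  0.    ]
t 25.0 at [ 0.4901 -0.1731  0.1618] yaw 3.5 q6 -36.0 w 0.0186 F [ 0.  -0.8 -2.8] -> shift [ 0.6929 -0.1138 -0.0261] turn [-0.003 -0.002 -0.09 ]
```

View pics/w17.png

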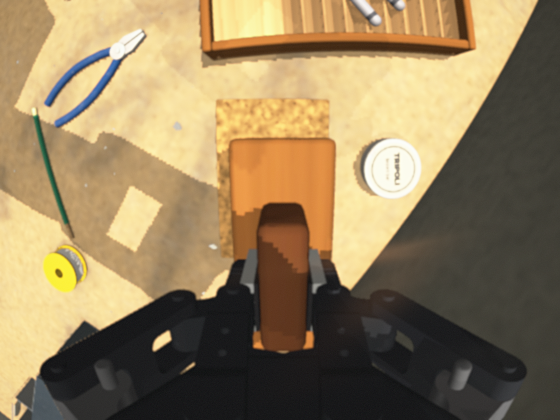

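View pics/t17.png

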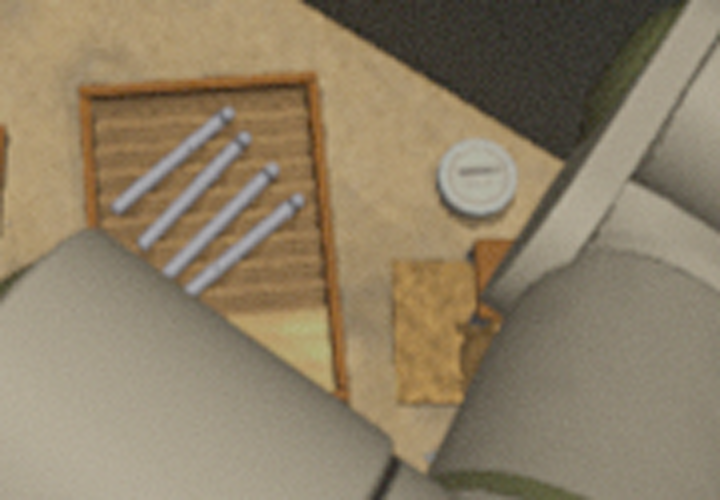

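step_arm(
  steps=[0,0.693,-0.114,-0.02,0,0,-0.09,0,0.693,-0.114,-0.02,0,0,-0.09,0,0.693,-0.114,-0.02,0,0,-0.09,0,0.693,-0.114,-0.02,0,0,-0.09,0,0.693,-0.114,-0.02,0,0,-0.09,0,0.693,-0.114,-0.02,0,0,-0.09,0,0.693,-0.114,-0.02,0,0,-0.09],
)

```text
time_s: 25.7
position: [0.4442, 0.0314, 0.1687]
tool_rot: [[-0.131, 0.991, -0.0], [0.991, 0.131, -0.0], [-0.0, -0.0, -1.0]]
ft_force: [-0.4, -0.1, -2.2]
grip_width: 0.0186
```

Run:
```python
from h import *
plan([.4435,.0324,.12],7.5)
cal=imaging.get_calibration("wrist")
im,d=imaging.get_image("wrist"); cv2.imwrite("pics/w18.png",im)
im,d=imaging.get_image("side"); cv2.imwrite("pics/s18.png",cv2.resize(im[170:300,200:420],None,fx=3.5,fy=3.5,interpolation=cv2.INTER_CUBIC))
im,d=imaging.get_image("top"); cv2.imwrite("pics/t18.png",cv2.resize(im[150:275,240:420],None,fx=4,fy=4,interpolation=cv2.INTER_CUBIC))
plan([.4435,.0324,.095],7.5)
```

```text
t 25.7 at [0.4442 0.0314 0.1687] yaw 7.5 q6 -18.7 w 0.0186 F [-0.4 -0.1 -2.2] -> shift [ 0.0035 -0.0019  0.1623] turn [-0.001  0.     0.   ]
t 25.85 at [0.4443 0.0309 0.1687] yaw 7.4 q6 -18.7 w 0.0189 F [ 0.   0.2 -1.8] -> shift [ 0.0053 -0.0019  0.2458] turn [-0.     0.    -0.002]
```

View pics/w18.png

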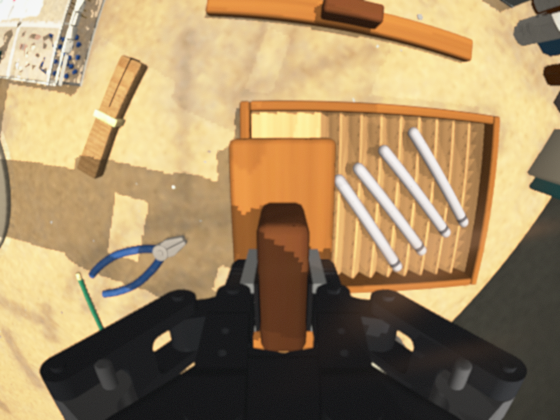

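View pics/s18.png

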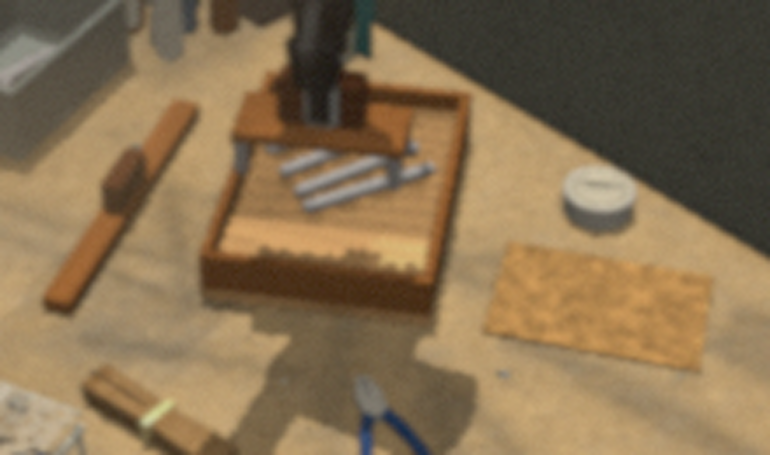

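View pics/t18.png

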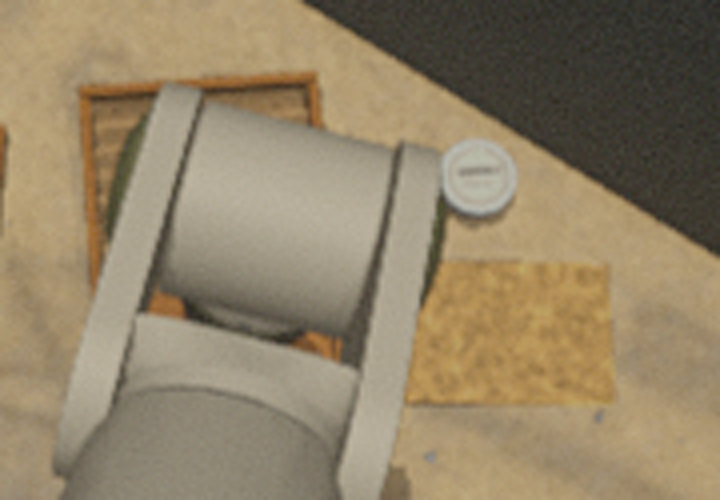

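step_arm(
  steps=[0,0.005,-0.002,0.1,0,0,0,0,0.005,-0.002,0.2,0,0,0,0,0.005,-0.002,0.25,0,0,0,0,0.005,-0.002,0.265,0,0,0,0,0.005,-0.002,0.27,0,0,0,0,0.005,-0.002,0.27,0,0,0],
)

```text
time_s: 26.45
position: [0.4435, 0.0331, 0.0885]
tool_rot: [[-0.13, 0.992, 0.001], [0.992, 0.13, -0.0], [-0.0, 0.001, -1.0]]
ft_force: [-0.5, 0.3, -2.9]
grip_width: 0.0188
```

step_arm(
  steps=[0,0,0,0.004,0,0,0,0,0,0,0.008,0,0,0,0,0,0,0.008,0,0,0],
)

```text
time_s: 26.75
position: [0.4431, 0.0335, 0.0858]
tool_rot: [[-0.131, 0.991, 0.0], [0.991, 0.131, -0.0], [-0.0, 0.0, -1.0]]
ft_force: [0.4, 0.2, -2.2]
grip_width: 0.0185
```

Run:
```python
from h import *
plan([.4435,.0324,.0862],7.5)
```

```text
t 26.75 at [0.4431 0.0335 0.0858] yaw 7.5 q6 -18.5 w 0.0185 F [ 0.4  0.2 -2.2] -> shift [-0.0038  0.0007 -0.0012] turn [0. 0. 0.]
```

No contact yet at 0.0858; step down in about 1 mm steps to feel the apron.

step_arm(
  steps=[0,0,0,0.004,0,0,0,0,0,0,0.004,0,0,0],
)

```text
time_s: 26.95
position: [0.4431, 0.0335, 0.0844]
tool_rot: [[-0.131, 0.991, -0.0], [0.991, 0.131, 0.0], [0.0, -0.0, -1.0]]
ft_force: [-0.4, 0.3, -2.5]
grip_width: 0.019
```

step_arm(
  steps=[0,0,0,0.003,0,0,0,0,0,0,0.003,0,0,0],
)

```text
time_s: 27.15
position: [0.4431, 0.0335, 0.0836]
tool_rot: [[-0.131, 0.991, 0.0], [0.991, 0.131, 0.0], [-0.0, 0.0, -1.0]]
ft_force: [0.2, 1.0, 0.3]
grip_width: 0.0186
```

step_arm(
  steps=[0,0,0,0.003,0,0,0,0,0,0,0.003,0,0,0],
)

```text
time_s: 27.35
position: [0.4431, 0.0335, 0.0836]
tool_rot: [[-0.131, 0.991, 0.001], [0.991, 0.131, -0.0], [-0.0, 0.001, -1.0]]
ft_force: [-5.4, 1.0, 13.3]
grip_width: 0.0184
```

step_arm(
  steps=[0,0,0,-0.012,0,0,0,0,0,0,-0.012,0,0,0],
)

```text
time_s: 27.55
position: [0.4433, 0.0334, 0.0865]
tool_rot: [[-0.131, 0.991, 0.001], [0.991, 0.131, -0.0], [-0.0, 0.001, -1.0]]
ft_force: [-0.5, 0.7, -2.3]
grip_width: 0.019
```

Run:
```python
from h import *
plan([.4435,.0324,.0862],7.5)
```

```text
t 27.55 at [0.4433 0.0334 0.0865] yaw 7.5 q6 -18.5 w 0.019 F [-0.5  0.7 -2.3] -> shift [-0.0035  0.0002  0.001 ] turn [0.001 0.    0.   ]
```

step_arm(
  steps=[0,0,0.017,0.001,0,0,0,0,0,0.034,0.001,0,0,0,0,0,0.05,0.001,0,0,0,0,0,0.067,0.001,0,0,0,0,0,0.084,0.001,0,0,0,0,0,0.1,0.001,0,0,0,0,0,0.117,0.001,0,0,0,0,0,0.134,0.001,0,0,0,0,0,0.15,0.001,0,0,0,0,0,0.167,0.001,0,0,0],
)

```text
time_s: 28.55
position: [0.493, 0.0401, 0.0859]
tool_rot: [[-0.131, 0.991, -0.001], [0.991, 0.131, 0.0], [0.0, -0.0, -1.0]]
ft_force: [-1.0, -0.5, -1.8]
grip_width: 0.0186
```

Run:
```python
from h import *
im,d=imaging.get_image("wrist"); cv2.imwrite("pics/w19.png",im)
plan([.4435,.0324,.0862],7.5)
```

```text
t 28.6 at [0.4939 0.0401 0.0859] yaw 7.5 q6 -16.6 w 0.0185 F [ 0.7  0.1 -1.7] -> shift [-0.0035 -0.1698 -0.001 ] turn [0.001 0.    0.   ]
```

View pics/w19.png

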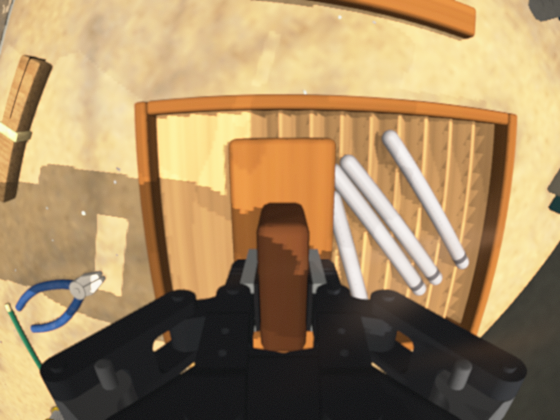

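step_arm(
  steps=[0,0,0.01,0,0,0,0,0,0,0.02,0,0,0,0,0,0,0.03,0,0,0,0,0,0,0.04,0,0,0,0,0,0,0.05,0,0,0,0,0,0,0.06,0,0,0,0,0,0,0.07,0,0,0,0,0,0,0.08,0,0,0,0],
)

```text
time_s: 29.4
position: [0.5168, 0.0432, 0.0859]
tool_rot: [[-0.131, 0.991, -0.0], [0.991, 0.131, 0.0], [0.0, -0.0, -1.0]]
ft_force: [-1.0, 1.4, -3.7]
grip_width: 0.0187
```

Run:
```python
from h import *
im,d=imaging.get_image("wrist"); cv2.imwrite("pics/w20.png",im)
plan([.4435,.0324,.0862],7.5)
```

```text
t 29.45 at [0.5173 0.0431 0.0859] yaw 7.5 q6 -15.8 w 0.0187 F [-0.4  0.4 -2.2] -> shift [-0.0034 -0.2486 -0.001 ] turn [0.001 0.    0.   ]
```

View pics/w20.png

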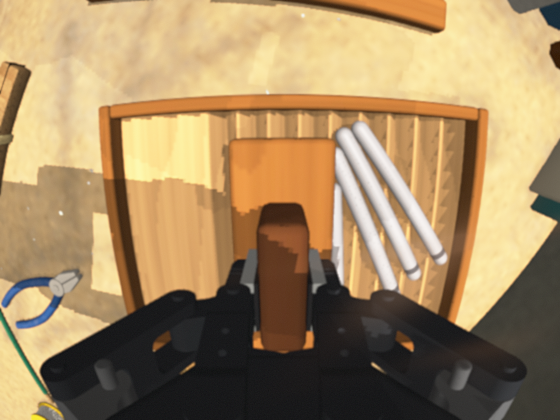

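step_arm(
  steps=[0,0,0.01,0,0,0,0,0,0,0.02,0,0,0,0,0,0,0.03,0,0,0,0,0,0,0.04,0,0,0,0,0,0,0.05,0,0,0,0,0,0,0.06,0,0,0,0,0,0,0.07,0,0,0,0],
)

```text
time_s: 30.15
position: [0.5289, 0.0458, 0.0848]
tool_rot: [[-0.13, 0.991, -0.024], [0.991, 0.13, -0.001], [0.002, -0.024, -1.0]]
ft_force: [-41.9, -7.8, 23.8]
grip_width: 0.0184
```

Run:
```python
from h import *
im,d=imaging.get_image("wrist"); cv2.imwrite("pics/w21.png",im)
im,d=imaging.get_image("side"); cv2.imwrite("pics/s21.png",cv2.resize(im[170:300,200:420],None,fx=3.5,fy=3.5,interpolation=cv2.INTER_CUBIC))
plan([.4435,.0324,.0862],7.5)
```

```text
t 30.25 at [0.5287 0.0457 0.0847] yaw 7.5 q6 -15.1 w 0.0189 F [-36.2  -7.2  19.1] -> shift [-0.0068 -0.2875  0.0019] turn [-0.03  -0.003 -0.   ]
```

View pics/w21.png

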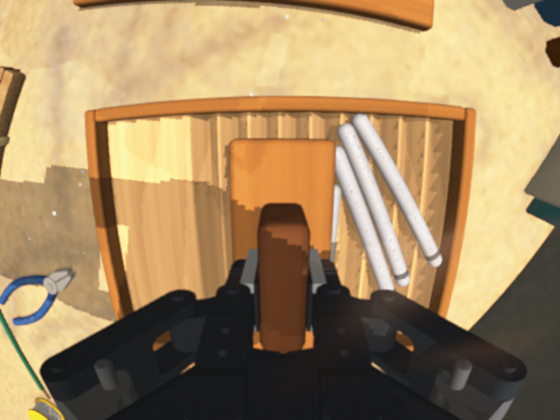

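View pics/s21.png

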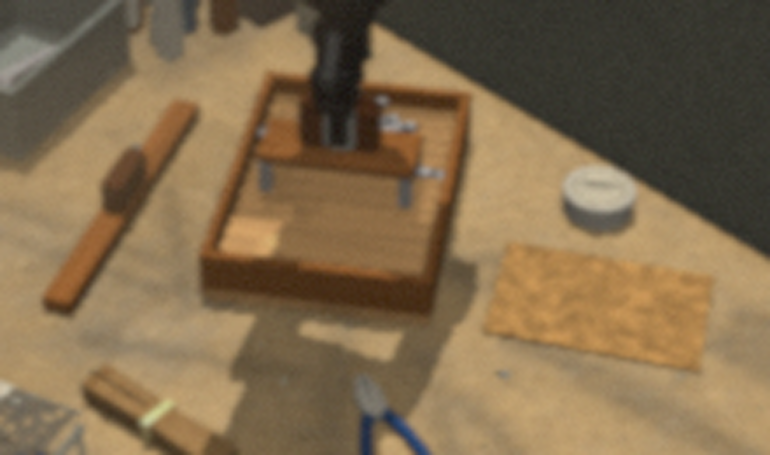

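step_arm(
  steps=[0,0,-0.03,0,0,0,0,0,0,-0.07,0,0,0,0,0,0,-0.07,-0.1,0,0,0,0,0,-0.1,-0.2,0,0,0,0,0,-0.25,-0.2,0,0,0,0,0,-0.35,-0.2,0,0,0,0,0,-0.35,-0.2,0,0,0],
)

```text
time_s: 30.95
position: [0.4305, 0.0323, 0.1462]
tool_rot: [[-0.13, 0.991, -0.001], [0.991, 0.13, 0.0], [0.0, -0.001, -1.0]]
ft_force: [-0.1, 0.4, -3.4]
grip_width: 0.0184
```

Run:
```python
from h import *
im,d=imaging.get_image("wrist"); cv2.imwrite("pics/w22.png",im)
cv2.imwrite("pics/w22z.png",cv2.resize(im[80:300,220:500],None,fx=2.8,fy=2.7,interpolation=cv2.INTER_CUBIC))
plan([.4435,.0324,.0862],7.5)
```

```text
t 31.0 at [0.4328 0.032  0.1465] yaw 7.5 q6 -18.9 w 0.0188 F [ 0.9  0.3 -2.7] -> shift [-0.0033  0.0352  0.2011] turn [ 0.002  0.001 -0.001]
```

View pics/w22z.png

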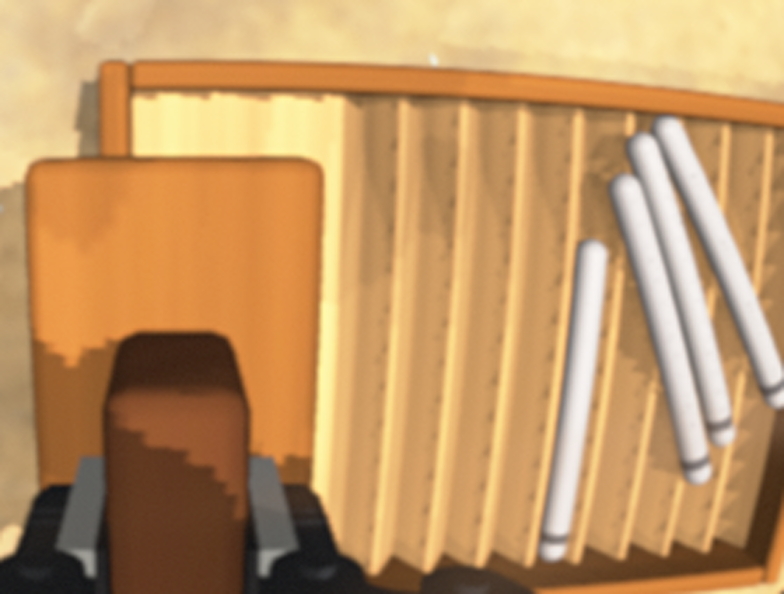

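```bash
cat >> h.py <<'E'
TC=np.array([.5218,.0427]); TH=np.radians(7.5)
TR=np.array([[np.cos(TH),-np.sin(TH)],[np.sin(TH),np.cos(TH)]])
def totray(P): return (np.asarray(P)[...,:2]-TC)@TR
def totw(p): return np.asarray(p)@TR.T+TC
def rods(cam,cal,depth=None):
    P=None if depth is None else cloud(cam,depth,cal)
    for r in imaging.regions_of(cam,"rod_1"):
        ys,xs=np.nonzero(r["mask"])
        if len(xs)<60: continue
        q=totray(at_z(cam,np.stack([xs,ys],1),.030,cal)); c=q.mean(0); u,s,v=np.linalg.svd(q-c,full_matrices=False)
        d=v[0]*np.sign(v[0][1]); t=(q-c)@d; a=np.degrees(np.arctan2(d[0],d[1]))
        e0=c+d*t.max(); e1=c+d*t.min()
        zt=""
        if P is not None:
            for k in (.15,.5,.85):
                m=abs(t-(t.min()+k*np.ptp(t)))<.008; zz=P[ys[m],xs[m],2]; zt+=" %.1f"%(np.nanpercentile(zz,90)*1000)
        print("rod",round(r["score"],2),len(xs),"mid",np.round(c*1000,1),"len",round(np.ptp(t)*1000),"skew",round(a,1),"+yend",np.round(e0*1000),"-yend",np.round(e1*1000),"ztop",zt)
E
python3 - <<'E'
from h import *
cal=imaging.get_calibration("wrist")
im,d=imaging.get_image("wrist"); rods("wrist",cal,d)
E
```

```text
rod 0.94 1286 mid [74.3 32.7] len 110 skew -33.3 +yend [46. 76.] -yend [106. -16.] ztop  34.6 34.6 34.7
rod 0.91 1282 mid [55.   9.3] len 108 skew -23.8 +yend [34. 56.] -yend [ 78. -43.] ztop  34.6 34.9 34.6
rod 0.81 1370 mid [61.  22.2] len 110 skew -25.3 +yend [39. 70.] -yend [ 86. -30.] ztop  34.8 34.6 34.7
rod 0.59 1391 mid [ 26.3 -13. ] len 106 skew -0.4 +yend [26. 37.] -yend [ 27. -69.] ztop  26.4 26.1 26.1
```

Run:
```python
from h import *
a=totw([-.010,.012]); print(a)
plan([*a,.11],7.5); plan([*a,.0869],7.5)
```

```text
[0.51031924 0.05329208]
t 31.1 at [0.4345 0.032  0.1464] yaw 7.5 q6 -18.9 w 0.0187 F [ 0.2  0.2 -2.4] -> shift [0.0377 0.2595 0.1218] turn [ 0.003  0.001 -0.   ]
t 31.1 at [0.4345 0.032  0.1464] yaw 7.5 q6 -18.9 w 0.0187 F [ 0.2  0.2 -2.4] -> shift [0.0377 0.2594 0.1988] turn [ 0.003  0.001 -0.   ]
```

step_arm(
  steps=[0,0.038,0.15,0.05,0,0,0,0,0.038,0.258,0.05,0,0,0,0,0.038,0.258,0.1,0,0,0,0,0.038,0.258,0.16,0,0,0,0,0.038,0.258,0.19,0,0,0,0,0.038,0.258,0.197,0,0,0,0,0.038,0.258,0.197,0,0,0],
)

```text
time_s: 31.8
position: [0.509, 0.0536, 0.0869]
tool_rot: [[-0.131, 0.991, 0.0], [0.991, 0.131, -0.0], [-0.0, 0.0, -1.0]]
ft_force: [0.2, -0.0, -2.1]
grip_width: 0.019
```

Run:
```python
from h import *
plan([*totw([-.010,.012]),.0869],7.5)
print(totray(env.observe()["position"]))
im,d=imaging.get_image("wrist"); cv2.imwrite("pics/w23.png",im)
print(env.observe()["position"])
```

```text
t 31.8 at [0.509  0.0536 0.0869] yaw 7.5 q6 -14.8 w 0.019 F [ 0.2 -0.  -2.1] -> shift [-0.0014  0.0042 -0.    ] turn [0. 0. 0.]
[-0.01126587  0.01242934]
[0.50910359 0.05352788 0.087317  ]
```

View pics/w23.png

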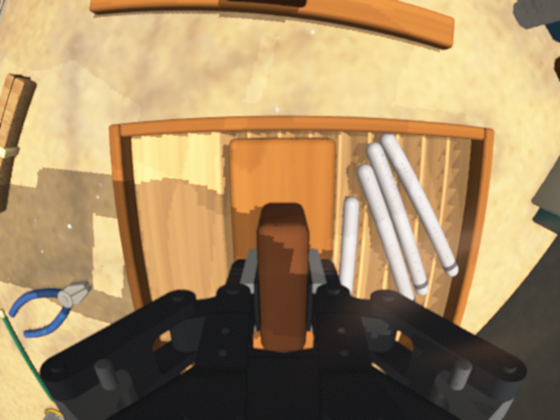

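step_arm(
  steps=[0,0,0.02,0,0,0,0,0,0,0.035,0,0,0,0,0,0,0.05,0,0,0,0,0,-0.003,0.062,0,0,0,0,0,-0.006,0.074,0,0,0,0,0,-0.009,0.086,0,0,0,0,0,-0.012,0.098,0,0,0,0,0,-0.015,0.11,0,0,0,0,0,-0.018,0.122,0,0,0,0,0,-0.02,0.134,0,0,0,0],
)

```text
time_s: 32.85
position: [0.5495, 0.0528, 0.0868]
tool_rot: [[-0.13, 0.991, 0.0], [0.991, 0.13, -0.0], [-0.0, 0.0, -1.0]]
ft_force: [-0.7, -0.0, -2.5]
grip_width: 0.0187
```

Run:
```python
from h import *
print(totray(env.observe()["position"]))
cal=imaging.get_calibration("wrist")
im,d=imaging.get_image("wrist"); cv2.imwrite("pics/w24.png",im); rods("wrist",cal,d)
print(env.observe()["position"],env.observe()["ft_force"])
```

```text
[0.02878592 0.00642931]
rod 0.97 2744 mid [73.2 23.5] len 108 skew -13.6 +yend [62. 71.] -yend [ 87. -33.] ztop  33.0 35.2 37.0
rod 0.9 2674 mid [85.3 27.5] len 110 skew -18.5 +yend [69. 76.] -yend [104. -29.] ztop  34.8 34.9 34.9
rod 0.86 1548 mid [66.1  5. ] len 87 skew -9.7 +yend [58. 50.] -yend [ 73. -36.] ztop  35.2 35.4 35.7
[0.54987421 0.05272645 0.08686869] [ 0.46085211  0.37036594 -2.44392947]
```

View pics/w24.png

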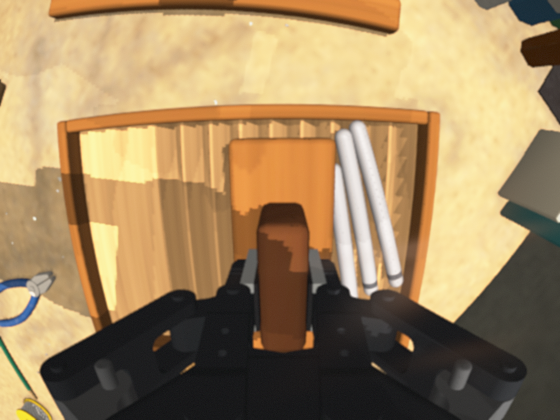

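step_arm(
  steps=[0,-0.003,0.012,0,0,0,0,0,-0.006,0.023,0,0,0,0,0,-0.009,0.033,0,0,0,0,0,-0.012,0.043,0,0,0,0,0,-0.015,0.053,0,0,0,0],
)

```text
time_s: 33.45
position: [0.5658, 0.0504, 0.0868]
tool_rot: [[-0.131, 0.991, -0.0], [0.991, 0.131, 0.0], [0.0, -0.0, -1.0]]
ft_force: [-0.3, -0.2, -3.0]
grip_width: 0.0189
```

Run:
```python
from h import *
print(totray(env.observe()["position"]))
cal=imaging.get_calibration("wrist")
im,d=imaging.get_image("wrist"); cv2.imwrite("pics/w25.png",im); rods("wrist",cal,d)
print(env.observe()["position"],env.observe()["ft_force"])
```

```text
[0.0445992  0.00192365]
rod 0.78 2799 mid [90.8 24.7] len 111 skew -13.2 +yend [79. 76.] -yend [104. -32.] ztop  36.0 34.7 33.8
rod 0.68 2258 mid [78.8 21.1] len 104 skew -5.7 +yend [74. 72.] -yend [ 84. -32.] ztop  30.6 34.6 38.4
[0.5659886  0.05038075 0.08682604] [ 0.50101518 -0.49512649 -2.36008552]
```

View pics/w25.png

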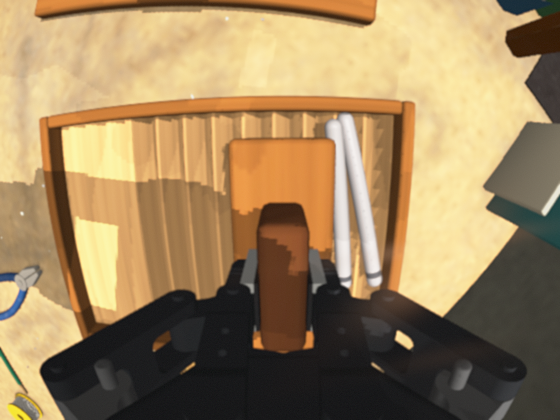

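step_arm(
  steps=[0,-0.003,0.012,0,0,0,0,0,-0.006,0.02,0,0,0,0,0,-0.009,0.03,0,0,0,0,0,-0.01,0.035,0,0,0,0],
)

```text
time_s: 33.95
position: [0.5768, 0.0488, 0.0869]
tool_rot: [[-0.13, 0.991, 0.001], [0.991, 0.13, -0.0], [-0.0, 0.001, -1.0]]
ft_force: [-0.3, 0.4, -2.6]
grip_width: 0.0187
```

Run:
```python
from h import *
print(totray(env.observe()["position"]))
cal=imaging.get_calibration("wrist")
im,d=imaging.get_image("wrist"); cv2.imwrite("pics/w26.png",im); rods("wrist",cal,d)
print(env.observe()["position"],env.observe()["ft_force"])
```

```text
[ 0.05529694 -0.00113999]
rod 0.91 2843 mid [97.9 25.3] len 106 skew -0.3 +yend [98. 75.] -yend [ 98. -30.] ztop  28.3 29.0 29.8
rod 0.89 562 mid [83.3 55.5] len 88 skew -5.1 +yend [82. 73.] -yend [ 90. -16.] ztop  25.2 25.2 26.1
rod 0.41 53037 mid [-10.8  25.4] len 276 skew 75.9 +yend [126.  60.] -yend [-142.   -7.] ztop  40.8 25.2 40.6
[0.5766259  0.04882816 0.08683771] [ 0.36423327 -0.58836124 -3.29373973]
```

View pics/w26.png

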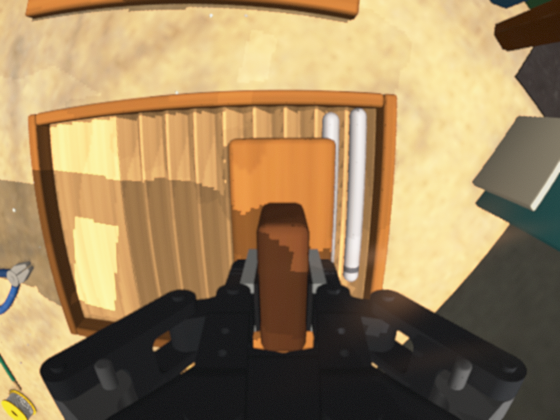

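step_arm(
  steps=[0,0,0,-0.05,0,0,0,0,0,0,-0.15,0,0,0,0,0,-0.15,-0.2,0,0,0,0,0,-0.3,-0.2,0,0,0,0,0,-0.4,-0.2,0,0,0,0,0,-0.4,-0.2,0,0,0,0,0,-0.4,-0.2,0,0,0],
)

```text
time_s: 34.75
position: [0.4576, 0.0331, 0.1474]
tool_rot: [[-0.13, 0.991, 0.002], [0.991, 0.13, -0.0], [-0.0, 0.002, -1.0]]
ft_force: [0.3, 0.9, -1.5]
grip_width: 0.0186
```

Run:
```python
from h import *
env.observe()
cal=imaging.get_calibration("wrist")
im,d=imaging.get_image("wrist"); cv2.imwrite("pics/w27.png",im); rods("wrist",cal,d)
cv2.imwrite("pics/w27z.png",cv2.resize(im[80:320,220:500],None,fx=2.8,fy=2.5,interpolation=cv2.INTER_CUBIC))
plan([.5,0,.1],7.5)
```

```text
rod 0.98 1306 mid [95.  22.8] len 106 skew -0.5 +yend [95. 75.] -yend [ 95. -31.] ztop  25.9 25.6 25.4
rod 0.96 1443 mid [61.1  0.9] len 107 skew 0.0 +yend [61. 52.] -yend [ 61. -54.] ztop  25.9 26.1 26.2
rod 0.71 1354 mid [77.9 20.8] len 105 skew -0.1 +yend [78. 72.] -yend [ 78. -33.] ztop  26.1 26.0 25.9
rod 0.69 1362 mid [ 27.3 -12.9] len 105 skew -0.5 +yend [27. 36.] -yend [ 28. -68.] ztop  26.2 26.2 26.0
t 34.85 at [0.4583 0.0331 0.147 ] yaw 7.5 q6 -18.2 w 0.0187 F [ 0.5 -1.2 -1.3] -> shift [-0.1276  0.123   0.1569] turn [0.002 0.    0.   ]
```

View pics/w27z.png

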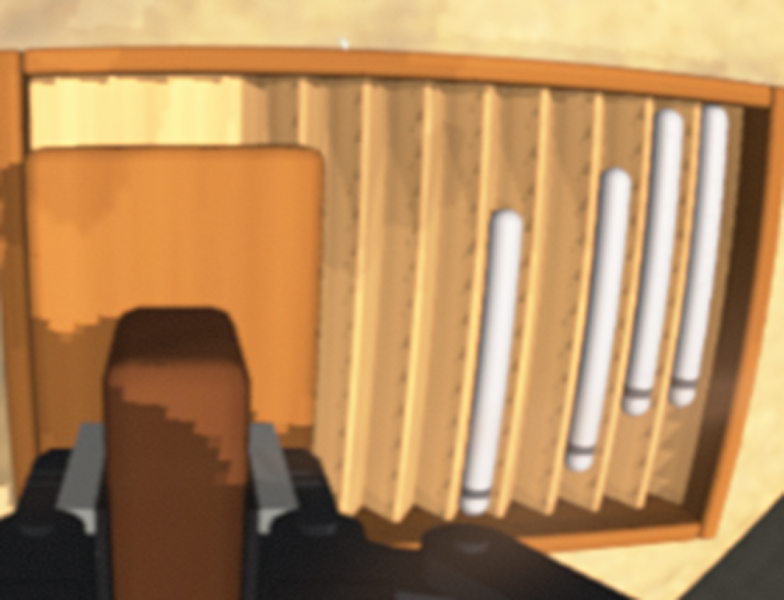

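Run:
```python
from h import *
for n,(x0,x1,y0,y1) in dict(top=(330,430,200,270),side=(325,425,220,290)).items():
    im,d=imaging.get_image(n); cv2.imwrite(f"pics/pad_{n}.png",cv2.resize(im[y0:y1,x0:x1],None,fx=8,fy=8,interpolation=cv2.INTER_CUBIC))
    pp(n,[("pad",0)])
    for r in imaging.regions_of(n,"pad")[:2]:
        ys,xs=np.nonzero(r["mask"]); P=at_z(n,np.stack([xs,ys],1),.003)[:,:2].astype(np.float32)
        print(n,r["score"],len(xs),cv2.minAreaRect(P*1000),P.mean(0))
    im,d=imaging.get_image("wrist"); cv2.imwrite("pics/w28.png",im)
```

```text
top pad 0.88 [366.  234.3] [ 0.4774 -0.1638  0.    ]
top 0.8 1882 ((479.48052978515625, -162.2679443359375), (97.50901794433594, 150.1960906982422), 3.7037811279296875) [ 0.47853586 -0.16460438]
side pad 0.67 [372.  254.7] [ 0.4913 -0.1626  0.    ]
side 0.74 1698 ((480.7300720214844, -162.3364715576172), (103.78227996826172, 151.58189392089844), 3.5983798503875732) [ 0.47988164 -0.1634552 ]
```

View pics/pad_top.png

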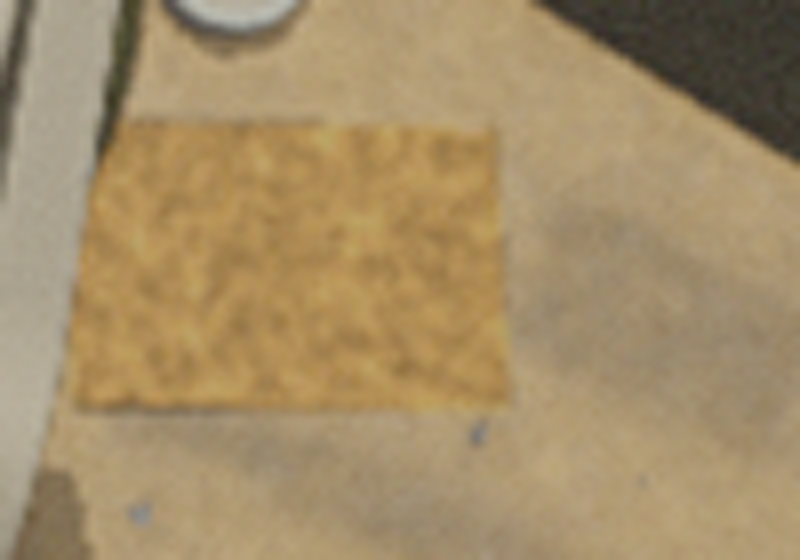

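View pics/pad_side.png

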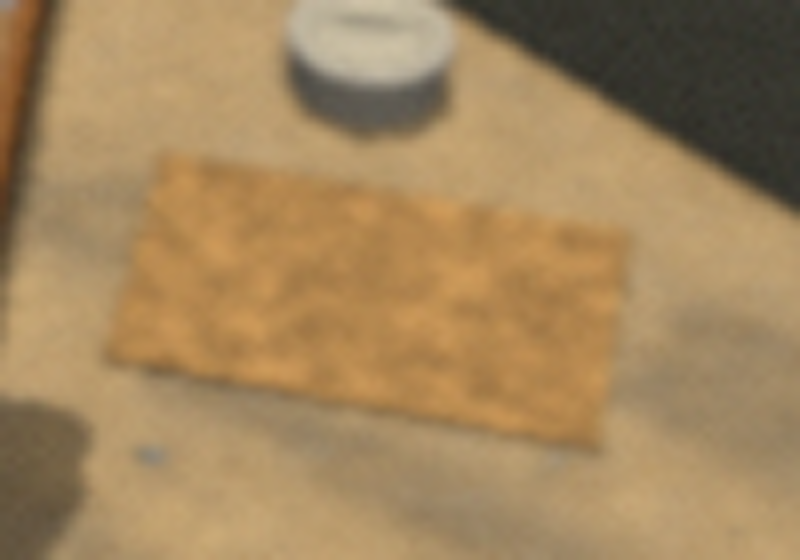

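Run:
```python
from h import *
plan([.4805,-.1622,.14],3.3)
```

```text
t 35.25 at [0.4575 0.0333 0.1467] yaw 7.5 q6 -18.2 w 0.0188 F [ 0.7 -0.2 -2.8] -> shift [-0.656  -0.0091  0.0223] turn [-0.    -0.     0.094]
```

step_arm(
  steps=[0,-0.656,-0.009,0,0,0,0.094,0,-0.656,-0.009,0,0,0,0.094,0,-0.656,-0.009,0,0,0,0.094,0,-0.656,-0.009,0,0,0,0.094,0,-0.656,-0.009,0,0,0,0.094,0,-0.656,-0.009,0.1,0,0,0.094,0,-0.656,-0.009,0.2,0,0,0.094,0,-0.656,-0.009,0.25,0,0,0.094,0,-0.656,-0.009,0.25,0,0,0.094],
)

```text
time_s: 36.15
position: [0.4795, -0.1614, 0.07]
tool_rot: [[-0.057, 0.998, -0.004], [0.998, 0.057, 0.002], [0.003, -0.004, -1.0]]
ft_force: [-0.6, 0.1, -2.5]
grip_width: 0.0184
```

Run:
```python
from h import *
im,d=imaging.get_image("wrist"); cv2.imwrite("pics/w29.png",im)
plan([.4805,-.1622,.062],3.3)
```

```text
t 36.2 at [ 0.4802 -0.1618  0.0714] yaw 3.3 q6 -35.3 w 0.0185 F [ 1.4  0.3 -1.5] -> shift [-0.0014  0.001   0.0313] turn [-0.002 -0.001 -0.   ]
```

View pics/w29.png

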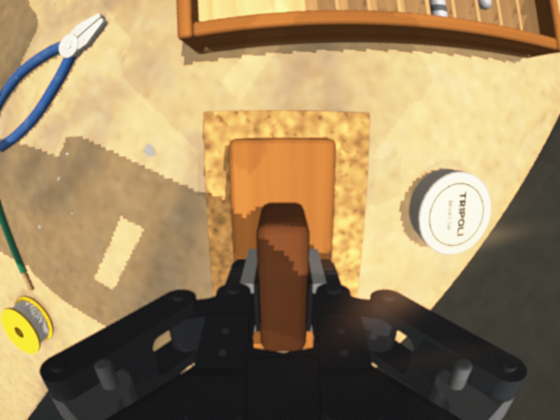

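step_arm(
  steps=[0,0,0,0.015,0,0,0,0,0,0,0.025,0,0,0,0,0,0,0.032,0,0,0,0,0,0,0.035,0,0,0,0,0,0,0.037,0,0,0],
)

```text
time_s: 36.7
position: [0.4804, -0.1622, 0.0609]
tool_rot: [[-0.057, 0.998, 0.0], [0.998, 0.057, -0.0], [-0.0, 0.0, -1.0]]
ft_force: [-2.4, 1.1, 7.7]
grip_width: 0.0187
```

Run:
```python
from h import *
plan([.4805,-.1622,.061],3.3)
```

```text
t 36.7 at [ 0.4804 -0.1622  0.0609] yaw 3.3 q6 -35.3 w 0.0187 F [-2.4  1.1  7.7] -> shift [ 0.0001  0.0002 -0.0002] turn [ 0.     0.    -0.001]
```

Standing on the pad. Release and rise.

step_arm(
  steps=[0.5,0,0,0,0,0,0,0.5,0,0,0,0,0,0,0.5,0,0,0,0,0,0,0.5,0,0,-0.05,0,0,0,0.5,0,0,-0.2,0,0,0,0.5,0,0,-0.35,0,0,0,0.5,0,0,-0.45,0,0,0,0.5,0,0,-0.45,0,0,0],
)

```text
time_s: 37.5
position: [0.4817, -0.163, 0.1999]
tool_rot: [[-0.057, 0.998, 0.007], [0.998, 0.057, -0.005], [-0.005, 0.007, -1.0]]
ft_force: [0.2, -1.0, -0.7]
grip_width: 0.0428
```

Run:
```python
from h import *
im,d=imaging.get_image("wrist"); cv2.imwrite("pics/w30.png",im)
plan([.479,.203,.15],90)
imaging.get_image("side"); imaging.get_image("top")
for c in ("side","top"): pp(c,[("bar_grip",.027),("bar",0)],None,2)
```

```text
t 37.55 at [ 0.4809 -0.1625  0.1974] yaw 3.3 q6 -35.3 w 0.0428 F [ 0.4  0.7 -0.8] -> shift [1.2171 0.0629 0.1553] turn [ 1.000e-03  6.000e-03 -1.927e+00]
side bar_grip 0.85 [234.4 220.8] [0.481  0.2042 0.027 ]
side bar_grip 0.65 [367.4 229.1] [ 0.5539 -0.1361  0.027 ]
side bar 0.83 [235.2 229.8] [0.4768 0.2022 0.    ]
side bar 0.64 [201.1 193.3] [0.6016 0.3649 0.    ]
top bar_grip 0.59 [233.4 225.3] [0.4738 0.1998 0.027 ]
top bar 0.9 [235.7 222. ] [0.4886 0.1974 0.    ]
top bar 0.65 [292.7 238.9] [0.4515 0.0369 0.    ]
```

View pics/w30.png

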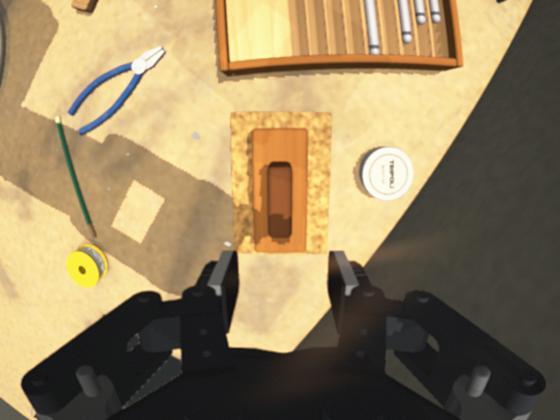

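Run:
```python
from h import *
cal=imaging.get_calibration("wrist")
im,d=imaging.get_image("wrist"); cv2.imwrite("pics/w31z.png",cv2.resize(im[100:270,210:350],None,fx=4,fy=3.5,interpolation=cv2.INTER_CUBIC))
f=lambda L,z:at_z("wrist",L,z,cal)[:,:2]
for n,L,z in [("head",[(253,129),(306,128),(308,252),(253,252)],.039),("pad",[(231,113),(331,113),(329,253),(232,252)],.003)]:
    P=f(L,z); print(n,np.round(P,4).tolist(),P.mean(0))
for t,z in (("rake",.039),("pad",.003)):
    for r in imaging.regions_of("wrist",t)[:1]:
        ys,xs=np.nonzero(r["mask"]); P=f(np.stack([xs,ys],1),z).astype(np.float32); print(t,len(xs),cv2.minAreaRect(P*1000))
pp("wrist",[("rake",.003),("rake_grip",.06),("pad",0)],cal,1)
```

```text
head [[0.4511, -0.1018], [0.4963, -0.0985], [0.5065, -0.2116], [0.4551, -0.2147]] [ 0.47728343 -0.15665621]
pad [[0.4256, -0.0879], [0.5221, -0.0826], [0.5329, -0.2268], [0.4299, -0.2317]] [ 0.47760147 -0.15724856]
rake 6908 ((480.2187805175781, -159.1603240966797), (49.78243637084961, 115.95807647705078), 3.3959851264953613)
pad 7131 ((481.3238525390625, -160.70831298828125), (100.65839385986328, 148.89866638183594), 2.8942482471466064)
wrist rake 0.94 [282.4 189. ] [ 0.4795 -0.1607  0.003 ]
wrist rake_grip 0.59 [281.6 206.3] [ 0.4792 -0.1633  0.06  ]
```

View pics/w31z.png

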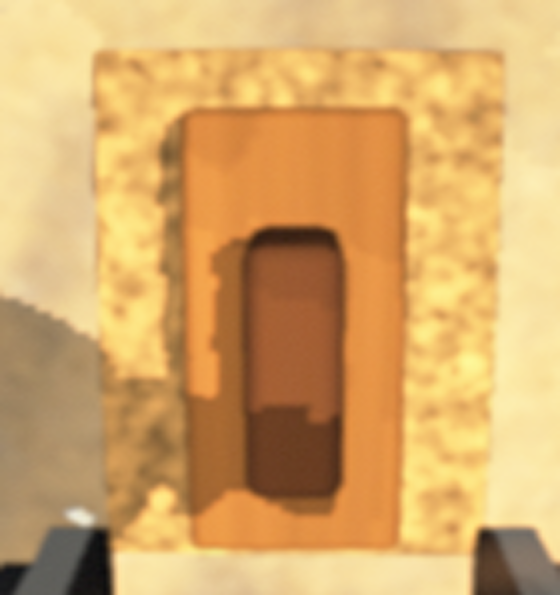

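step_arm(
  steps=[0.5,0.3,0,0,0,0,0.3,0.5,1,0.03,0.05,0,0,1,0.5,1,0.03,0.05,0,0,1,0.5,1,0.03,0.05,0,0,1,0.5,1,0.03,0.05,0,0,1,0.5,1,0.03,0.05,0,0,1,0.5,1,0.03,0.05,0,0,1,0.5,1,0.03,0.05,0,0,1],
)

```text
time_s: 38.95
position: [0.4716, 0.1408, 0.1805]
tool_rot: [[0.662, 0.749, -0.0], [0.749, -0.662, 0.001], [0.0, -0.001, -1.0]]
ft_force: [-0.5, 0.6, 0.2]
grip_width: 0.0428
```

Run:
```python
from h import *
plan([.465,.203,.14],-90)
```

```text
t 38.95 at [0.4716 0.1408 0.1805] yaw -41.5 q6 44.3 w 0.0428 F [-0.5  0.6  0.2] -> shift [ 0.1407 -0.1535  0.1351] turn [-1.000e-03  0.000e+00  1.078e+00]
```

step_arm(
  steps=[0.5,0.14,-0.153,0.1,0,0,1,0.5,0.14,-0.153,0.1,0,0,1,0.5,0.14,-0.153,0.1,0,0,1,0.5,0.14,-0.153,0.1,0,0,1,0.5,0.14,-0.153,0.1,0,0,1,0.5,0.14,-0.153,0.1,0,0,1,0.5,0.14,-0.153,0.1,0,0,1],
)

```text
time_s: 39.65
position: [0.4662, 0.199, 0.1507]
tool_rot: [[0.998, 0.056, 0.0], [0.056, -0.998, -0.0], [0.0, 0.0, -1.0]]
ft_force: [0.5, 0.2, 0.3]
grip_width: 0.0428
```

Run:
```python
from h import *
s=env.observe()["position"]; cal=imaging.get_calibration("wrist")
im,d=imaging.get_image("wrist"); cv2.imwrite("pics/w32.png",im)
pp("wrist",[("bar_grip",.027),("bar",0),("tray",0),("tray_start",.0257)],cal,1)
for r in imaging.regions_of("wrist","bar")[:1]:
    ys,xs=np.nonzero(r["mask"]); P=at_z("wrist",np.stack([xs,ys],1),.014,cal)[:,:2].astype(np.float32); print(len(xs),cv2.minAreaRect(P*1000))
print(s); plan([.479,.203,.036],-90)
```

```text
wrist bar_grip 0.58 [279.8 194.3] [0.478  0.2017 0.027 ]
wrist bar 0.9 [278.1 183.9] [0.4809 0.2036 0.    ]
wrist tray 0.62 [454.8 151.7] [0.5231 0.0413 0.    ]
wrist tray_start 0.67 [464.7 238.3] [0.4473 0.0299 0.0257]
7921 ((480.0261535644531, 202.880615234375), (24.189401626586914, 249.4307403564453), 89.99536895751953)
[0.46617789 0.19904363 0.15073803]
t 39.95 at [0.466  0.1995 0.1507] yaw -86.7 q6 96.5 w 0.0428 F [-0.4  0.8 -0.1] -> shift [ 0.044  -0.0091  0.3824] turn [0.    0.    0.073]
```

View pics/w32.png

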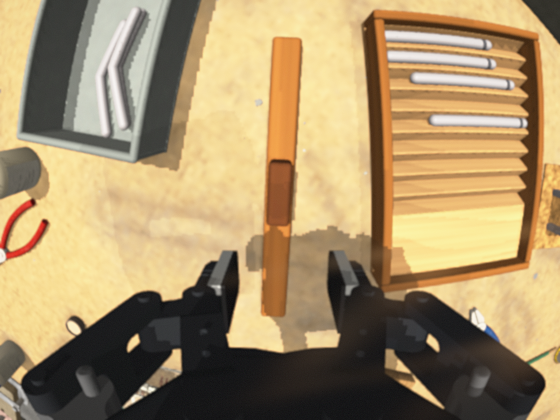

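step_arm(
  steps=[0.5,0.046,-0.009,0.1,0,0,0.073,0.5,0.046,-0.009,0.24,0,0,0.073,0.5,0.046,-0.009,0.35,0,0,0.073,0.5,0.046,-0.009,0.386,0,0,0.073,0.5,0.046,-0.009,0.386,0,0,0.073,0.5,0.046,-0.009,0.386,0,0,0.073],
)

```text
time_s: 40.55
position: [0.4804, 0.2033, 0.0362]
tool_rot: [[1.0, 0.0, 0.002], [0.0, -1.0, 0.0], [0.002, -0.0, -1.0]]
ft_force: [0.3, -1.2, -0.4]
grip_width: 0.0427
```

step_arm(
  steps=[0,0,0,0,0,0,0,0,0,0,0,0,0,0,0,0,0,0,0,0,0,0,0,0,0,0,0,0,0,0,0,0,0,0,0],
)

```text
time_s: 41.05
position: [0.4802, 0.2033, 0.0366]
tool_rot: [[1.0, 0.0, 0.003], [0.0, -1.0, 0.0], [0.003, -0.0, -1.0]]
ft_force: [-2.6, -0.9, 8.1]
grip_width: 0.0157
```

Run:
```python
from h import *
plan([.48,.203,.0345],-90)
im,d=imaging.get_image("wrist"); cv2.imwrite("pics/w33.png",im)
```

```text
t 41.05 at [0.4802 0.2033 0.0366] yaw -90.0 q6 99.9 w 0.0157 F [-2.6 -0.9  8.1] -> shift [-0.0007  0.0011  0.0069] turn [-0.001 -0.004  0.   ]
```

View pics/w33.png

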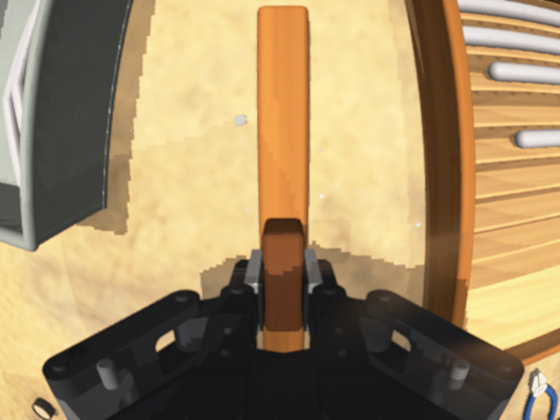

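step_arm(
  steps=[0,0,0,-0.05,0,0,0,0,0,0,-0.18,0,0,0,0,0,0,-0.32,0,0,0,0,0,0,-0.38,0,0,0,0,0,0,-0.38,0,0,0],
)

```text
time_s: 41.6
position: [0.4806, 0.2034, 0.152]
tool_rot: [[1.0, 0.0, 0.006], [-0.0, -1.0, 0.001], [0.006, -0.001, -1.0]]
ft_force: [-0.0, 0.5, -2.2]
grip_width: 0.0157
```

Run:
```python
from h import *
for c in ("wrist","top","side"):
    cal=imaging.get_calibration(c)
    im,d=imaging.get_image(c); cv2.imwrite(f"pics/{c}34.png",im)
    for r in imaging.regions_of(c,"tray")[:1]:
        m=r["mask"].astype(np.uint8); ys,xs=np.nonzero(m); P=at_z(c,np.stack([xs,ys],1),.042,cal)[:,:2].astype(np.float32); print(c,r["score"],len(xs),cv2.minAreaRect(P*1000))
im=cv2.imread("pics/top34.png");cv2.imwrite("pics/t34z.png",cv2.resize(im[155:275,245:345],None,fx=6,fy=5,interpolation=cv2.INTER_CUBIC))
plan([*TC,.14],97.5)
```

```text
wrist 0.61 39980 ((523.8035888671875, 50.19811248779297), (229.0706024169922, 176.6941680908203), 7.491469860076904)
top 0.76 4922 ((521.323486328125, 42.85557174682617), (238.42408752441406, 165.90264892578125), 7.553802013397217)
side 0.6 3868 ((504.71002197265625, 37.238014221191406), (272.0803527832031, 171.10890197753906), 7.1864142417907715)
t 41.9 at [0.4791 0.203  0.1477] yaw -90.0 q6 99.9 w 0.0161 F [ 0.2  0.2 -0.3] -> shift [0.1427 0.5344 0.0254] turn [ 0.     0.003 -0.167]
```

View pics/t34z.png

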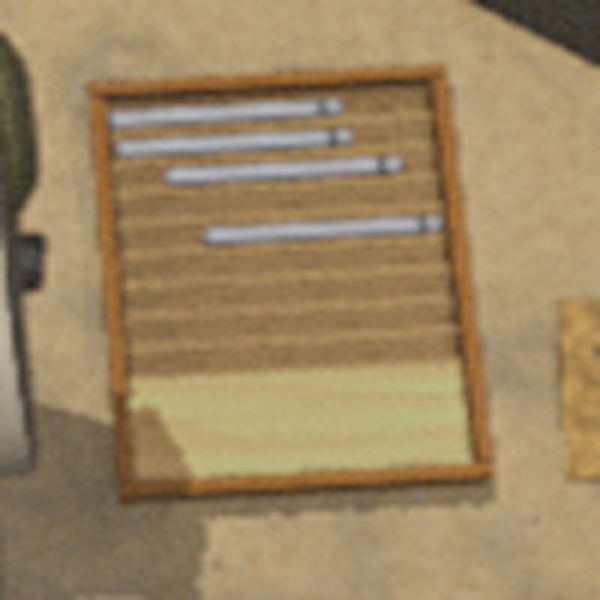

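View pics/wrist34.png

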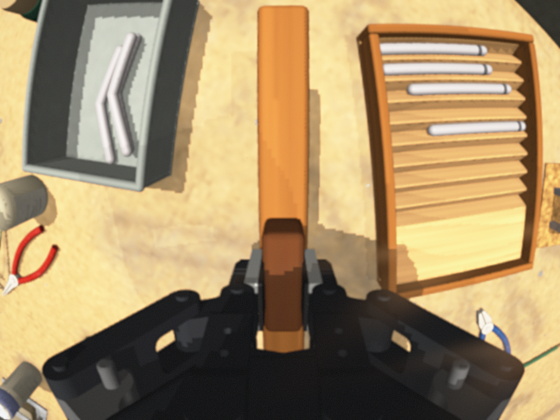

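Run:
```python
from h import *
f=lambda L:at_z("top",[(x/6+245-.4,y/5+155-.4) for x,y in L],.042)[:,:2]
P=f([(90,87),(444,67),(492,470),(122,488)]); print(np.round(P,4),P.mean(0), np.linalg.norm(P[0]-P[3]),np.linalg.norm(P[1]-P[0]))
plan([.523,.043,.14],97.5)
```

```text
[[ 0.6242  0.1392]
 [ 0.6461 -0.022 ]
 [ 0.4247 -0.0514]
 [ 0.4048  0.1093]] [0.52494477 0.04379259] 0.22144520074009227 0.16266471179710304
t 41.9 at [0.4791 0.203  0.1477] yaw -90.0 q6 99.9 w 0.0161 F [ 0.2  0.2 -0.3] -> shift [0.1467 0.5334 0.0254] turn [ 0.     0.003 -0.167]
```

step_arm(
  steps=[0,0.147,0.533,0,0,0,-0.167,0,0.147,0.533,0,0,0,-0.167,0,0.147,0.533,0,0,0,-0.167,0,0.147,0.533,0,0,0,-0.167,0,0.147,0.533,0,0,0,-0.167,0,0.147,0.533,0,0,0,-0.167],
)

```text
time_s: 42.5
position: [0.5232, 0.0434, 0.1482]
tool_rot: [[0.992, 0.13, -0.002], [0.13, -0.992, 0.001], [-0.002, -0.001, -1.0]]
ft_force: [0.3, 0.2, -0.9]
grip_width: 0.0162
```

Run:
```python
from h import *
env.observe(); im,d=imaging.get_image("wrist"); cv2.imwrite("pics/w35.png",im)
im,d=imaging.get_image("side"); cv2.imwrite("pics/s35.png",im)
plan([.523,.043,.080],97.5)
```

```text
t 42.6 at [0.5232 0.0443 0.1485] yaw -82.4 q6 74.3 w 0.0159 F [ 0.3  0.6 -0.9] -> shift [-0.0009  0.0044  0.2285] turn [-0.001  0.001  0.002]
```

View pics/w35.png

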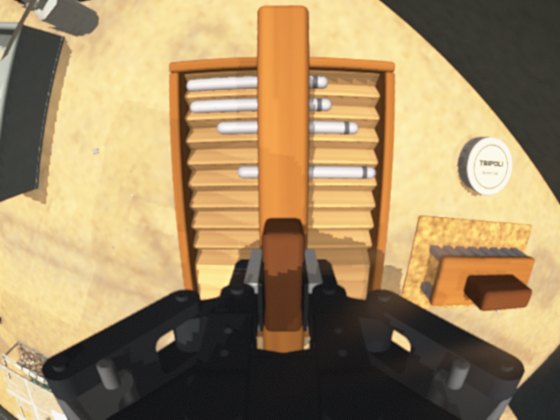

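step_arm(
  steps=[0,0,0.003,0.1,0,0,0,0,0,0.003,0.19,0,0,0,0,0,0.003,0.22,0,0,0,0,0,0.003,0.225,0,0,0,0,0,0.003,0.225,0,0,0],
)

```text
time_s: 43.1
position: [0.5241, 0.0428, 0.0822]
tool_rot: [[0.991, 0.131, 0.001], [0.131, -0.991, -0.0], [0.001, 0.0, -1.0]]
ft_force: [0.2, -0.1, -1.4]
grip_width: 0.0157
```

step_arm(
  steps=[0,0,0,0.004,0,0,0,0,0,0,0.006,0,0,0,0,0,0,0.006,0,0,0],
)

```text
time_s: 43.4
position: [0.5239, 0.0423, 0.0801]
tool_rot: [[0.991, 0.131, 0.001], [0.131, -0.991, -0.0], [0.001, 0.0, -1.0]]
ft_force: [-0.1, -0.5, -1.6]
grip_width: 0.0157
```

step_arm(
  steps=[0,0,0,0.004,0,0,0,0,0,0,0.005,0,0,0],
)

```text
time_s: 43.6
position: [0.5239, 0.0423, 0.0786]
tool_rot: [[0.991, 0.13, 0.001], [0.13, -0.991, -0.0], [0.001, 0.0, -1.0]]
ft_force: [-1.9, -0.2, 6.4]
grip_width: 0.0155
```

step_arm(
  steps=[0,0,0,0.003,0,0,0,0,0,0,0.003,0,0,0],
)

```text
time_s: 43.8
position: [0.5239, 0.0423, 0.0785]
tool_rot: [[0.991, 0.131, 0.001], [0.131, -0.991, -0.0], [0.001, 0.0, -1.0]]
ft_force: [-4.9, -0.9, 13.3]
grip_width: 0.0159
```

Bar is on the walls (contact at 0.0785). Release and rise.

step_arm(
  steps=[0,0,0,-0.002,0,0,0,0.5,0,0,-0.002,0,0,0,0.5,0,0,-0.002,0,0,0,0.5,0,0,-0.002,0,0,0,0.5,0,0,-0.1,0,0,0,0.5,0,0,-0.25,0,0,0,0.5,0,0,-0.4,0,0,0,0.5,0,0,-0.45,0,0,0,0.5,0,0,-0.45,0,0,0],
)

```text
time_s: 44.7
position: [0.5245, 0.0423, 0.2144]
tool_rot: [[0.991, 0.131, 0.005], [0.131, -0.991, -0.001], [0.005, 0.001, -1.0]]
ft_force: [0.1, 0.2, -0.9]
grip_width: 0.0431
```

Run:
```python
from h import *
env.observe(); im,d=imaging.get_image("wrist"); cv2.imwrite("pics/w36.png",im)
im,d=imaging.get_image("side"); cv2.imwrite("pics/s36.png",im)
plan([.40,-.1,.3])
```

```text
t 44.8 at [0.5233 0.0424 0.2112] yaw -82.5 q6 74.2 w 0.0425 F [-1.1 -0.7 -0.3] -> shift [-0.4699  0.4169 -0.2956] turn [-0.001  0.002  0.   ]
```

View pics/w36.png

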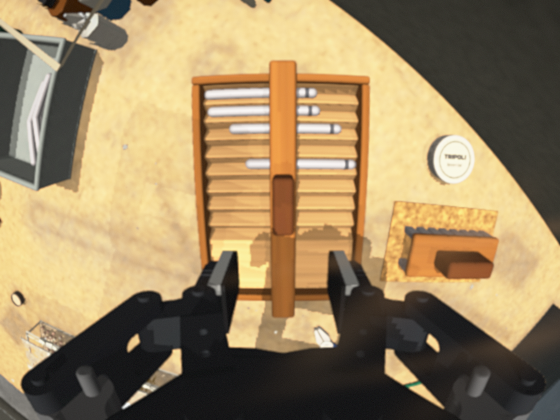

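step_arm(
  steps=[0.5,-0.3,0.2,-0.25,0,0,0,0.5,-0.6,0.9,-0.25,0,0,0,0.5,-0.6,0.9,-0.25,0,0,0,0.5,-0.6,0.9,-0.25,0,0,0,0.5,-0.6,0.9,-0.25,0,0,0,0.5,-0.6,0.9,-0.25,0,0,0,0.5,-0.6,0.9,-0.25,0,0,0,0.5,-0.6,0.9,-0.25,0,0,0],
)

```text
time_s: 45.6
position: [0.379, -0.2525, 0.2859]
tool_rot: [[0.992, 0.125, -0.002], [0.125, -0.992, 0.001], [-0.002, -0.001, -1.0]]
ft_force: [-0.3, 0.2, -0.5]
grip_width: 0.0427
```

step_arm(
  steps=[0.5,-0.3,0.7,0,0,0,0,0.5,-0.3,0.7,0,0,0,0,0.5,-0.3,0.7,0,0,0,0,0.5,-0.3,0.7,0,0,0,0,0.5,-0.3,0.7,0,0,0,0,0.5,-0.3,0.7,0,0,0,0,0.5,-0.3,0.7,0,0,0,0],
)

```text
time_s: 46.3
position: [0.319, -0.4681, 0.2854]
tool_rot: [[0.991, 0.13, -0.001], [0.13, -0.991, 0.003], [-0.001, -0.004, -1.0]]
ft_force: [-0.9, 0.8, -0.5]
grip_width: 0.0428
```

Run:
```python
from h import *
print(env.observe()["position"],env.observe()["time_s"])
im,d=imaging.get_image("top"); cv2.imwrite("pics/t37.png",im)
cv2.imwrite("pics/t37z.png",cv2.resize(im[140:280,110:410],None,fx=2.6,fy=2.6,interpolation=cv2.INTER_CUBIC))
rods("top",imaging.get_calibration("top"),d)
P=cloud("top",d)
for n,z in (("bar",.056),("rake",.039),("pad",.003),("tray",.042)):
    for r in imaging.regions_of("top",n)[:1]:
        ys,xs=np.nonzero(r["mask"]); q=at_z("top",np.stack([xs,ys],1),z)[:,:2].astype(np.float32); print(n,round(r["score"],2),len(xs),cv2.minAreaRect(q*1000))
        if n=="bar":
            t=totray(q)
            for a in (-.11,-.07,.07,.11):
                m=abs(t[:,0]-a)<.01; print(a,np.nanmedian(P[ys[m],xs[m],2]), t[m,1].mean())
pp("top",[("tin",0),("flux_bottle",0),("bar_grip",.069)],None,1)
im,d=imaging.get_image("side"); cv2.imwrite("pics/s37.png",im)
```

```text
[ 0.31898346 -0.46812162  0.28536116] 46.3
rod 0.63 72 mid [ 27.7 -44.5] len 49 skew 0.5 +yend [ 28. -20.] -yend [ 28. -69.] ztop  29.2 29.0 29.7
rod 0.6 97 mid [97.2 28.9] len 103 skew -0.5 +yend [97. 72.] -yend [ 98. -31.] ztop  26.9 28.9 27.2
rod 0.38 111 mid [ 95.4 302.9] len 83 skew -68.4 +yend [ 56. 318.] -yend [133. 288.] ztop  17.0 14.3 14.4
bar 0.84 760 ((521.6138305664062, 41.27882385253906), (243.47422790527344, 24.581382751464844), 7.44778299331665)
-0.11 0.055824559048736955 -0.0015869952064473693
-0.07 0.055835318540642775 -0.001386588230220648
0.07 0.05567412357116397 -0.0012330506488387844
0.11 0.05555192407867843 -0.00023781736870740153
rake 0.62 909 ((479.4315490722656, -160.19992065429688), (53.926612854003906, 122.34901428222656), 3.7203469276428223)
pad 0.86 1121 ((478.8463134765625, -160.53842163085938), (102.27079772949219, 151.03216552734375), 5.247682094573975)
tray 0.83 4045 ((521.162109375, 42.83714294433594), (233.5669403076172, 165.87493896484375), 7.547270774841309)
top tin 0.57 [357.1 194.7] [ 0.5891 -0.1376  0.    ]
top flux_bottle 0.81 [134.  214.1] [0.4927 0.483  0.    ]
top bar_grip 0.85 [296.2 207.4] [0.5239 0.0351 0.069 ]
```

View pics/t37z.png

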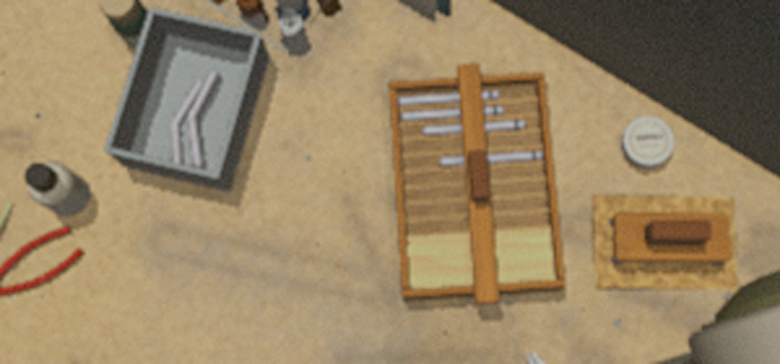

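View pics/s37.png

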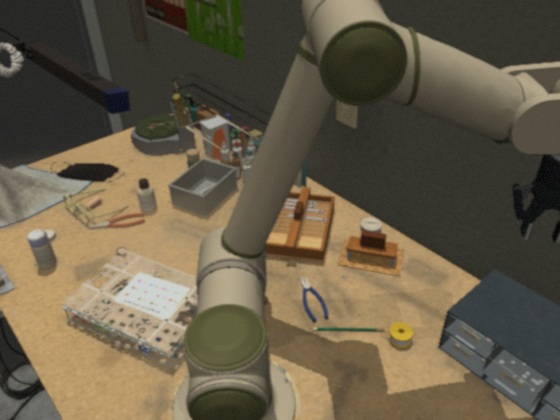

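```bash
python3 -c "
from rig import close_job
print(close_job())"
```

```text
the job is handed in; nothing more can be done
None
```

I finished every step of the job in the order asked and handed it in at about 46 s on the robot clock, well under the 192 s limit. No verdict was reported.

- **Bent rods:** three were on the bench and all three are in the scrap box. One landed exactly on top of another, so the pictures show only two. I confirmed the stack from depth, with its top at about 24.5 mm. I saw no fourth bent rod in any view.
- **Straight rods:** all four lie in grooves, within about 0.5° of parallel. Depth puts their tops at about 26 mm, against 27 mm nominal for a seated rod and 36 mm on the ridges. Only the rake moved them. The first rake pass met about 42 N of resistance, so I backed off and did a second, slightly higher pass, which met almost none.
- **Rake:** it stands on its tines, within about 1.5 mm of the pad's middle.
- **Keeper bar:** it lies flat on both end walls, with its top at about 55.7 mm along the length and about 1.3 mm off the tray's middle line. It is turned the same way as the tray to within 0.1°.
- **Bottle and tin:** neither was touched. The bottle measures within 4 mm of its first position and the tin within 6 mm. I put both differences down to detector scatter.

My estimates of the tray's centre differed by 2 to 4 mm along its length, so the bar may be that far off centre lengthwise. I saw no sign of something being knocked aside or of the grip slackening.

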